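# Tumble the feed jar in the hand-cranked mixer

### The job

The cork bark tube stands in the way of the tilted hand tumbler: first stand it upright on the slate tile. Then put the squat feed jar from the rack right way up, all the way down in the tumbler's cradle cup, and crank the handle clockwise (seen from above) at a steady pace until the jar has gone over the top twice and hangs at its lowest point again. Do not let the crank roll back or run away at the heavy point, leave the other things where they are, and let go of everything at the end.

Things in the scene. Friction and masses are not known exactly. Their poses are not given: they have to be found in the camera images.
- tumbler: Fixed grey stand; origin on the work surface, z up. Foot plate 150 x 120 x 12 mm reaches 70 mm to its -x and 80 mm to +x; a narrow post carries the bearing. The rotor's centre (point hub) lies 135 mm above the origin. The axle leans 28 deg from vertical towards the stand's own -x: its upward direction is (-0.469, 0, 0.883) in the stand's frame. Place and yaw vary.
- rotor (a joint): Rotor angle (rad), grows clockwise seen from above. 0 = cup lowest (towards the stand's -x), handle highest; odd multiples of pi = cup at the top; twice over the top and down again = 12.57. Starts within 0.5 of 0. Lifting the loaded cup takes up to about 0.6 N m; dry friction 0.12 N m. Let go loaded, it stays only within 0.25 rad of lowest. 1 to 2 rad/s is steady, over 6 is running away.
- hub (a point): Centre of the rotor, on the axle, at the top face of the rotor's bar; it turns with the rotor: its z axis is the axle's upward direction, its own -x points to the cradle cup and its +x to the handle. The rotor is an aluminium bar 200 x 30 x 10 mm.
- cradle_floor (a point): Middle of the cradle cup's inner floor: 85 mm from the axle towards the rotor's -x, 5 mm above the bar's top face; its z axis is the cup's axis (parallel to the axle). Steel cup open along the axle's upward direction, inner radius 32.5 mm, outer 36.5 mm (41 mm at the rim, whose top 7 mm flare), 47 mm deep inside.
- grip_mid (a point): Middle of the dark wooden crank handle: a cylinder 24 mm across and 50 mm long, parallel to the axle, 85 mm from it on the side opposite the cup; it spans 12 to 62 mm above the bar's top face, this point lies at 37 mm. It spins freely on its own pin, so the hand need not turn with the crank.
- jar: The feed jar: squat glass jar with a flat metal lid of the same width, a plain cylinder 58 mm across and 100 mm high, about 0.5 kg, the widest thing in the rack; origin at the centre of its underside, z up through the lid. Stands in one of the rack's three bays.
- rack: Fixed low plywood rack, 252 (x) x 85 (y) mm, floor 8 mm thick, origin at the centre of its underside. Four upright plates across it (6 mm thick, 75 mm along y, tops at 53 mm) at x = -120, -40, 40, 120 mm make three bays, centres at x = -80, 0, 80 mm, open to +y and -y. Place, side of the table and yaw vary.
- cork_tube: Cork bark tube standing upright beside the tumbler, 48 mm outer diameter, wall 6 mm, 150 mm high, open at both ends, about 70 g; origin at the centre of its lower end, z along the tube. It stands on either side of the tumbler, where the turning cup would hit it.
- slate: Fixed grey slate tile lying flat, 150 (x) x 120 (y) x 12 mm, origin at the centre of its underside. Place, side of the table and yaw vary.
- phial: Bystander in the rack: slim glass jar, 42 mm across, 118 mm high; origin at the centre of its underside.
- mister: Bystander in the rack: white spray bottle, 50 mm across, 112 mm high; origin at the centre of its underside.
- stone: Bystander: flat stone 50 mm across, 30 mm high, on the ledge beside the tumbler opposite the cork tube; low enough for the crank to pass over. Origin at the centre of its underside.
- trays: Bystander: three stacked teal feeder trays, 160 x 122 x 74 mm, beyond the tumbler; origin at the centre of the underside.
- spoon: Bystander: stainless spoon 170 mm long lying flat on the ledge, in front of the tumbler.
- dish: Bystander: terracotta bowl, 90 mm across, 30 mm high, beyond the tumbler.

How it is judged:
By the outcome, as a careful person would: the job done as asked, in the order asked, and still so for the second after the job is handed in, with the robot touching nothing.
It also fails if it takes over 72 s, if anything falls off the work surface, if the arm or the gripper's body presses on something with over 40 N, if the wrist force passes 120 N, or if a joint passes its speed limit or range.

### The arm

A 6-joint arm with a two-finger parallel gripper is mounted at the origin on the work surface. World frame = base frame: x ahead of the robot, y to its left, z up, the work surface at z = 0. Lengths are in m, angles in degrees, forces in N, time in s.
With the tool pointing down it reaches from about 0.4 to 0.825 m from the base axis. Payload 7 kg.
Tool frame: the origin (TCP) lies at the very end of the fingers, on their centre line; the grasp point (between the pads) lies 19 mm behind it (r.hold_point_z is the distance from the TCP to the grasp point, in m); z points along the fingers, y is the direction in which the jaws open and shut (so a half turn about z gives the same grasp; the last joint's range is limited). The gripper opens to 88 mm and grips with 3 to 60 N. Pads are 19 mm wide; open, the fingers measure 130 mm over their backs; the gripper's body (78 mm by 193 mm) begins 47 mm behind the grasp point.
Start: joints at [-48.524, 20.546, 0.682, 0, -70.136, -16.507], TCP at [0.285, -0.612, 0.227] pointing down, gripper open.
Joint ranges: [-176.03, 176.03], [-82.01, 121.73], [-58.28, 71.71], [-173.87, 95.51], [-174.79, -0.11], [-173.66, 173.66]. Speed limits (degrees/s): [136.94, 136.94, 172.46, 180, 180, 180].

### API

Orientations are given as [roll, pitch, yaw] about the fixed x, y, z axes, in that order (R = Rz(yaw) Ry(pitch) Rx(roll)).
In Python, from plant import r gives the robot as it stands. The module is installed in compiled form; this text tells all that it offers.
- The arm moves only by the shell command python3 -m inch 'ROWS' [FORCE]. ROWS is text: rows parted by semicolons, each of 7 numbers parted by spaces: the shift along the tool's x, y, z in m, then the turn, a rotation vector about the tool's x, y, z in rad, then the opening, from 0 (shut) to 1 (fully open). In form: tx ty tz ax ay az jaw; .... A call has 1 to 20 rows; each row shifts and turns the commanded pose from where the row before left it, along the tool's axes as they then stand; what a row does not reach is not made up. A row lasts 1/12 s, in which the tool goes at most 41.7 mm and 7.16 degrees, less where a joint would pass 70% of its speed; a pose out of reach is approached as far as the arm can. A call with a gripper value outside its range is refused whole. The fingers move at their own pace and stop on an object; FORCE is the grip in N (left out, the last holds). Time passes only in rows, so rows that do not move let the fingers close. It gives the time, the measured TCP pose, the force and the opening at its end, in the units of the state.
- r.get_state(): the state, without advancing time (a new reading comes with each control period).
- r.capture(name): name is "scene" or "top"; returns the picture (400x640x3 uint8, red, green, blue); there is no depth.
- r.camera_params(name): a dict with "vfov" (degrees; the focal length in pixels is half the picture's height over the tangent of half this angle, whatever the lens; pixels are square), "cx", "cy" (the principal point, pixels), "R" (3x3) and "t" (3): a world point X has camera coordinates R X + t. Camera axes: x right, y down, z forward; pixel columns grow to the right and rows downward; lengths in m; the calibration is good to about 2 mm. A picture is of the moment at which its call begins. camera_params takes no time and is no camera call.
- r.close_job(): hands the job in, once; it reports no verdict.
Trained networks look in the newest picture that a camera, given by its name, has taken for a name from the list of things; names that differ only in an ending like _2 or _b are one class to them, and where a whole thing is asked for, a point or a joint stands for the part that bears it (a point fixed in the world has none). Each returns a list of dicts, best first, with "p" (0 to 1); they miss things now and then, are a little off and sometimes report something else, mostly with a low value. They report only what shows in the picture. A call takes as long as a camera call.
- r.recognise(target, camera): "xy" ([column, row] in pixels, amid what is visible of it).
The state is a dict: "time_s": time; "joints": joint angles; "qd": joint speeds; "joint_torque": joint torques, N m; "tcp_pos": TCP position; "eef_rot": TCP orientation; "contact_force": force on the tool from outside, world axes, zero at the start; "moment": the same for the moment, N m; "gripper_width": finger opening in m.
Only numpy, scipy, OpenCV 4.12 (cv2) and the standard library are available. Lean on these libraries where they do the work, as an engineer would, in place of code of your own. Each camera call takes 0.05 s, during which the arm holds its last target.

## Working session

There is one attempt and no reset: what is moved stays moved. The work goes in short steps, Python scripts to look and compute and a shell command to move; the robot and the scene stay as the last step left them, time stands still between calls to the robot, and variables do not carry over. Pictures are saved under pics/ and viewed, and the job is handed in when it is done.

```bash
mkdir -p pics; ls; python3 - <<'E'
from plant import r
import cv2,numpy as np
print(r.get_state())
for n in("scene","top"):
    im=r.capture(n); cv2.imwrite(f"pics/{n}0.png",im[:,:,::-1]); print(n,r.camera_params(n))
    for t in ["tumbler","rotor","hub","cradle_floor","grip_mid","jar","rack","cork_tube","slate","phial","mister","stone","trays","spoon","dish"]:
        try: print(t,[(np.round(d["xy"],1).tolist(),round(d["p"],2)) for d in r.recognise(t,n)[:2]])
        except Exception as e: print(t,e)
print(r.get_state()["time_s"],r.hold_point_z)
E
```

```text
pics
{'time_s': 0.0, 'joints': array([-4.85243336e+01,  2.05888003e+01,  6.33149282e-01, -2.16098233e-02,
       -7.01352277e+01, -1.65065685e+01]), 'qd': array([ 0.01694907, -0.06549625, -0.13979863,  0.04685931, -0.06315528,
       -0.02763186]), 'joint_torque': array([-1.94136970e-03, -5.82721639e+01,  2.93046427e+01,  6.99693784e+00,
        6.68291192e-03, -1.76779972e-04]), 'tcp_pos': array([ 0.2847059 , -0.61147054,  0.22564299]), 'eef_rot': array([ 1.79907094e+02, -6.34613649e-03, -1.55038256e+02]), 'contact_force': array([0.41944279, 0.19677555, 0.25236715]), 'moment': array([ 0.02239251, -0.03434425,  0.05063858]), 'gripper_width': 0.08771700053388347}
scene {'vfov': 55.75874157190095, 'cx': 316.47578312130815, 'cy': 194.76214149741625, 'R': array([[-0.857922  ,  0.5133625 , -0.02070735],
       [ 0.32972257,  0.51922186, -0.78847428],
       [-0.39402141, -0.68327711, -0.61471906]]), 't': array([ 0.51100765, -0.08658835,  1.36532735])}
tumbler [([298.6, 217.4], 0.91), ([296.9, 154.2], 0.34)]
rotor [([312.2, 193.8], 0.64)]
hub [([309.1, 195.6], 0.67)]
cradle_floor [([311.2,
[... 646 characters left out ...]
  [ 0.09745562,  0.00520733, -0.99522625]]), 't': array([0.02131285, 0.60778015, 1.00244845])}
tumbler [([374.2, 197.3], 0.59)]
rotor [([437.1, 201.0], 0.67), ([333.1, 207.8], 0.61)]
hub [([331.7, 204.8], 0.97)]
cradle_floor [([333.1, 205.6], 0.71)]
grip_mid [([332.5, 204.0], 0.57)]
jar [([437.5, 202.0], 0.65)]
rack [([331.2, 202.7], 0.68)]
cork_tube [([376.4, 199.3], 0.69), ([441.9, 234.9], 0.66)]
slate [([227.3, 232.4], 0.65), ([333.7, 204.8], 0.31)]
phial [([444.6, 235.7], 0.78)]
mister [([445.0, 268.7], 0.56)]
stone [([288.7, 181.4], 0.64), ([443.4, 234.5], 0.19)]
trays [([245.4, 136.7], 0.9), ([405.6, 142.8], 0.44)]
spoon [([324.2, 276.8], 0.73)]
dish [([402.9, 144.8], 0.78)]
1.6 0.0188
```

View pics/scene0.png

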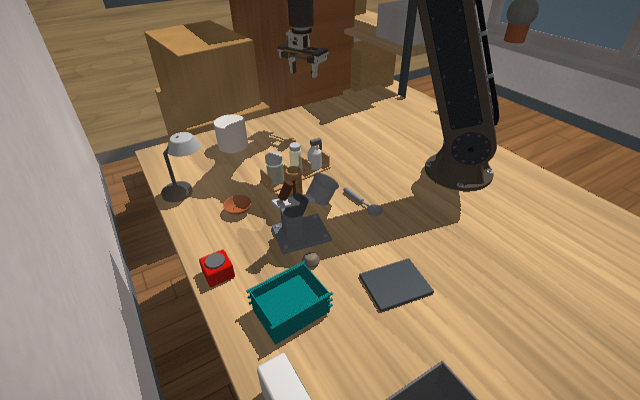

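View pics/top0.png

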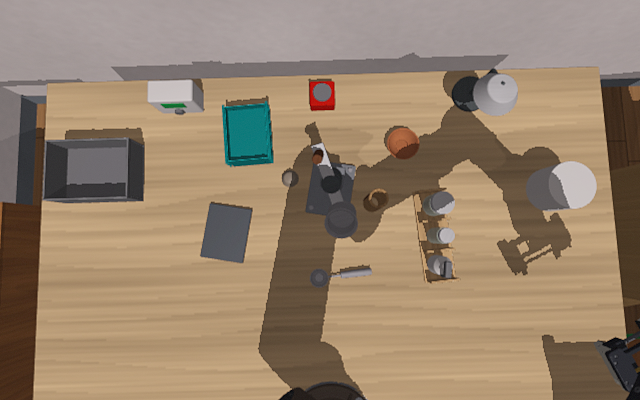

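```bash
python3 - <<'E'
import cv2
a=cv2.imread("pics/top0.png"); cv2.imwrite("pics/top0z.png",cv2.resize(a[100:300,190:470],(784,560),interpolation=cv2.INTER_CUBIC))
a=cv2.imread("pics/scene0.png"); cv2.imwrite("pics/scene0z.png",cv2.resize(a[120:320,200:460],(780,600),interpolation=cv2.INTER_CUBIC))
E
```

```text
(no output)
```

View pics/top0z.png

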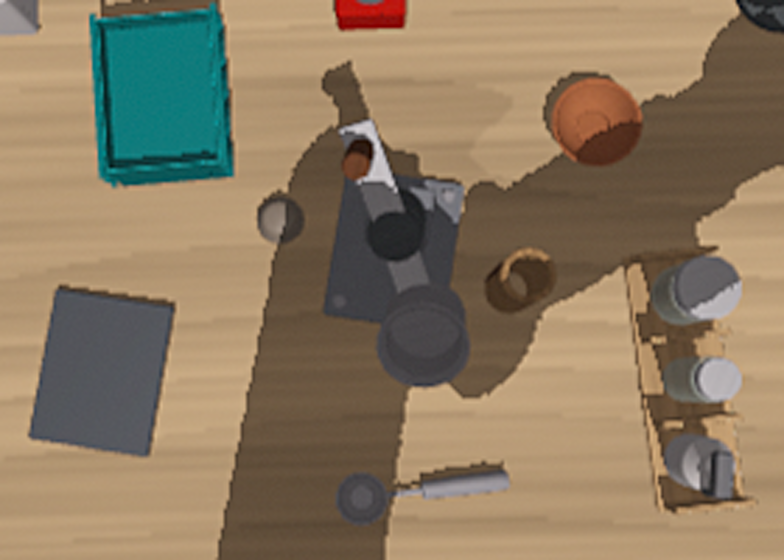

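View pics/scene0z.png

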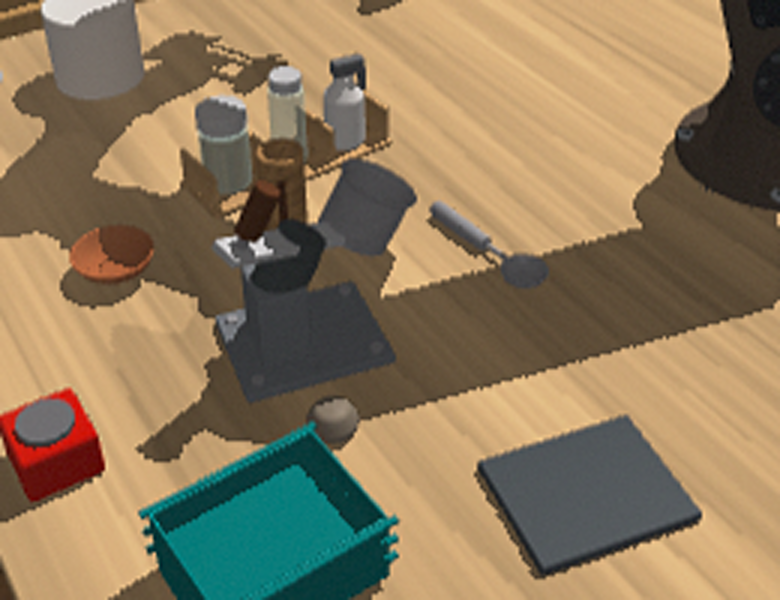

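```bash
cat > h.py <<'E'
import numpy as np,cv2
from scipy.optimize import least_squares
from scipy.spatial.transform import Rotation as Ro
from plant import r
CP={n:r.camera_params(n) for n in("scene","top")}
def F(c):return 200/np.tan(np.radians(CP[c]["vfov"])/2)
def proj(c,X):
    p=CP[c];Y=np.atleast_2d(X)@p["R"].T+p["t"];f=F(c)
    return np.c_[p["cx"]+f*Y[:,0]/Y[:,2],p["cy"]+f*Y[:,1]/Y[:,2]]
def ray(c,uv,z):
    p=CP[c];f=F(c);d=p["R"].T@np.array([(uv[0]-p["cx"])/f,(uv[1]-p["cy"])/f,1]);o=-p["R"].T@p["t"]
    return o+d*(z-o[2])/d[2]
def tz(u,v):return np.array([190+u/2.8,100+v/2.8])
def sz(u,v):return np.array([200+u/3,120+v/3])
AX=np.array([-np.sin(np.radians(28)),0,np.cos(np.radians(28))])
def stand(P,pts):
    return np.asarray(pts)@Ro.from_euler('z',P[2]).as_matrix().T+np.array([P[0],P[1],0])
def rotor(P,q,pts): # hub-frame points -> world
    # at 0: -x towards lowest (stand -x downward). hub x0 = perp to AX, towards +x up
    x0=np.array([np.cos(np.radians(28)),0,np.sin(np.radians(28))]);z=AX;y0=np.cross(z,x0)
    B=Ro.from_rotvec(-q*AX).as_matrix()@np.c_[x0,y0,z]
    return stand(P,np.asarray(pts)@B.T+np.array([0,0,.135]))
def circ(c,rad,z,n=40):
    a=np.linspace(0,2*np.pi,n);return np.c_[c[0]+rad*np.cos(a),c[1]+rad*np.sin(a),np.full(n,z)]
E
python3 - <<'E'
from h import *
import cv2
print("dirs", [ray("top",tz(*p),.012).round(4) for p in [(60,286),(175,302),(150,456),(30,437)]])
print("slate scene",[ray("scene",sz(*p),.012).round(4) for p in [(480,465),(628,417),(700,515),(543,573)]])
pt=[(.08,.06),(.08,-.06),(-.07,-.06),(-.07,.06)]
print("plate top",[ray("top",tz(*p),.012).round(4) for p in [(348,175),(463,183),(325,315)]])
print("plate scene",[ray("scene",sz(*p),.012).round(4) for p in [(395,355),(250,398),(217,322),(347,285)]])
print("cork", ray("top",tz(528,272),.15),ray("scene",sz(281,153),.15))
print("jar", ray("top",tz(708,288),.108),ray("scene",sz(221,112),.108))
print("rack top", [ray("top",tz(*p),.053).round(4) for p in [(625,268),(718,252),(748,500),(660,510)]])
E
```

```text
dirs [array([0.61  , 0.3111, 0.012 ]), array([0.5909, 0.1974, 0.012 ]), array([0.4413, 0.2233, 0.012 ]), array([0.4629, 0.3404, 0.012 ])]
slate scene [array([0.5901, 0.2113, 0.012 ]), array([0.4447, 0.2367, 0.012 ]), array([0.4677, 0.3495, 0.012 ]), array([0.6123, 0.3256, 0.012 ])]
plate top [array([0.7129, 0.0233, 0.012 ]), array([ 0.7014, -0.0909,  0.012 ]), array([0.5738, 0.0496, 0.012 ])]
plate scene [array([0.5795, 0.0588, 0.012 ]), array([0.7235, 0.035 , 0.012 ]), array([ 0.7046, -0.0747,  0.012 ]), array([ 0.5661, -0.0537,  0.012 ])]
cork [ 0.59694162 -0.1318886   0.15      ] [ 0.59836648 -0.12101224  0.15      ]
jar [ 0.58206719 -0.2979543   0.108     ] [ 0.58950276 -0.2839602   0.108     ]
rack top [array([ 0.6077, -0.2378,  0.053 ]), array([ 0.6204, -0.3266,  0.053 ]), array([ 0.3882, -0.3405,  0.053 ]), array([ 0.3813, -0.2586,  0.053 ])]
```

```bash
python3 - <<'E'
from h import *
s=r.get_state();print(s["tcp_pos"])
R=Ro.from_euler('xyz',s["eef_rot"],degrees=True).as_matrix()
T=s["tcp_pos"]
pts=np.array([T,T+R@[0,.044,0],T-R@[0,.044,0],T+R@[0,.065,-.02],T-R@[0,.065,-.02],[0,0,0],[.09,0,0],[0,.09,0],[0,-.09,0]])
for c in("scene","top"):
    im=cv2.imread(f"pics/{c}0.png");p=proj(c,pts);print(c,p.round(0).tolist())
    for q in p: cv2.circle(im,(int(q[0]),int(q[1])),1,(0,255,0),-1)
    if c=="scene": im=cv2.resize(im[0:220,260:520],(0,0),fx=2.6,fy=2.6)
    else: im=cv2.resize(im[280:400,260:640],(0,0),fx=2.1,fy=2.1)
    cv2.imwrite(f"pics/cal_{c}.png",im)
E
```

```text
[ 0.28491788 -0.61189903  0.22656971]
scene [[304.0, 74.0], [313.0, 76.0], [295.0, 72.0], [317.0, 72.0], [291.0, 76.0], [458.0, 171.0], [440.0, 179.0], [478.0, 183.0], [440.0, 159.0]]
top [[617.0, 334.0], [599.0, 343.0], [635.0, 324.0], [597.0, 351.0], [636.0, 318.0], [330.0, 429.0], [329.0, 394.0], [296.0, 430.0], [364.0, 428.0]]
```

View pics/cal_scene.png

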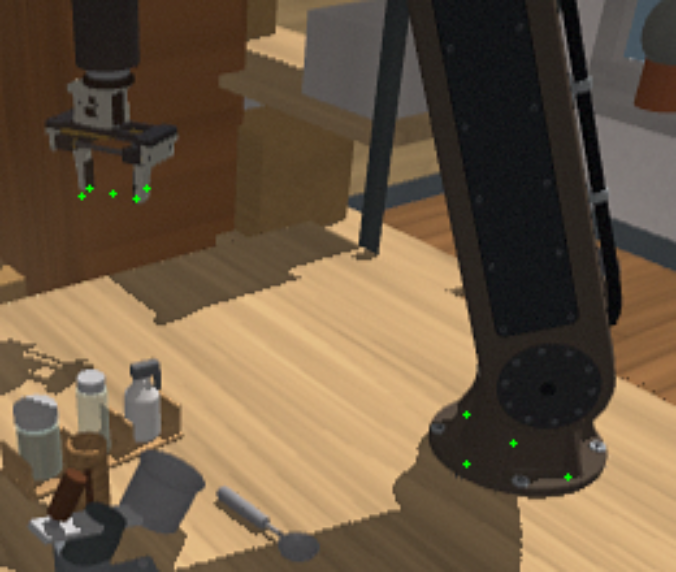

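View pics/cal_top.png

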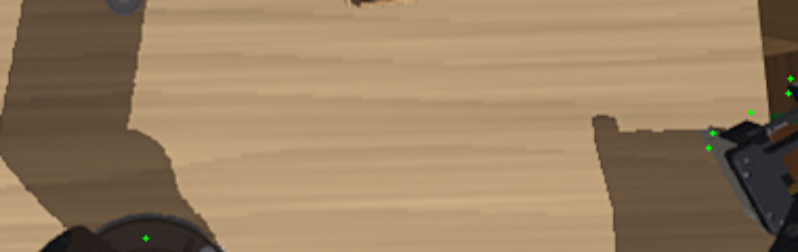

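```bash
python3 - <<'E'
from h import *
tops=[((60,286),.012),((175,302),.012),((150,456),.012),((30,437),.012),((348,175),.012),((463,183),.012),((325,315),.012),((528,272),.15),((708,288),.108)]
sc=[(543,573),(480,465),(628,417),(700,515),(250,398),(217,322),(395,355),(281,153),(221,112)]
# note slate order: top TL=(.61,.311)-> scene (.612,.3256)=4th
sc=[(543,573),(480,465),(628,417),(700,515)]+sc[4:]
for (t,z),s in zip(tops,sc):
    X=ray("top",tz(*t),z); print(X.round(3),(sz(*s)-proj("scene",X)[0]).round(1))
a=cv2.imread("pics/scene0.png");cv2.imwrite("pics/cz1.png",cv2.resize(a[30:90,270:340],(0,0),fx=8,fy=8,interpolation=cv2.INTER_NEAREST))
a=cv2.imread("pics/top0.png");cv2.imwrite("pics/cz2.png",cv2.resize(a[320:400,560:640],(0,0),fx=7,fy=7,interpolation=cv2.INTER_NEAREST))
E
```

```text
[0.61  0.311 0.012] [3.1 4.9]
[0.591 0.197 0.012] [3.4 3.4]
[0.441 0.223 0.012] [2.4 3.6]
[0.463 0.34  0.012] [1.2 3.4]
[0.713 0.023 0.012] [-1.5  4.1]
[ 0.701 -0.091  0.012] [1.4 3.5]
[0.574 0.05  0.012] [0.1 2.6]
[ 0.597 -0.132  0.15 ] [1.3 1.9]
[ 0.582 -0.298  0.108] [-0.2  2.5]
```

View pics/cz1.png

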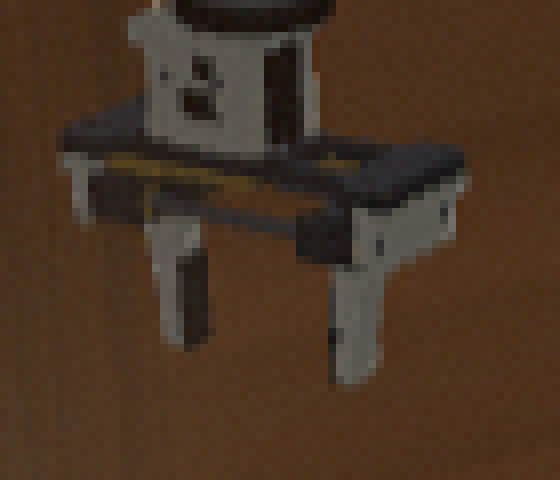

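View pics/cz2.png

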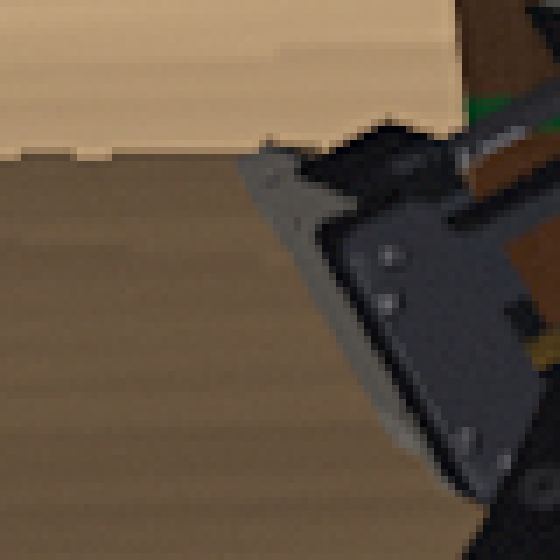

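```bash
cat >> h.py <<'E'
from scipy.linalg import logm,expm
def pose():
    s=r.get_state();T=np.eye(4);T[:3,:3]=Ro.from_euler('xyz',s["eef_rot"],degrees=True).as_matrix();T[:3,3]=s["tcp_pos"];return T
def mk(pos,z,y):
    z=np.array(z,float);z/=np.linalg.norm(z);y=np.array(y,float);y-=z*(y@z);y/=np.linalg.norm(y)
    T=np.eye(4);T[:3,:3]=np.c_[np.cross(y,z),y,z];T[:3,3]=pos;return T
def near(T0,T1): # choose half turn closest
    T2=T1.copy();T2[:3,:2]*=-1
    a=[np.linalg.norm(Ro.from_matrix(T0[:3,:3].T@T[:3,:3]).as_rotvec()) for T in(T1,T2)]
    return (T1,T2)[int(a[1]<a[0])]
def rows(T0,T1,n=None,screw=True):
    D=np.linalg.inv(T0)@T1;rv=Ro.from_matrix(D[:3,:3]).as_rotvec()
    if n is None:n=int(max(np.ceil(np.linalg.norm(D[:3,3])/.040),np.ceil(np.degrees(np.linalg.norm(rv))/6.9),1))
    S=expm(np.real(logm(D))/n);w=Ro.from_matrix(S[:3,:3]).as_rotvec()
    v=np.r_[S[:3,3],w];print(n,"x",np.round(v[:3],4),np.round(v[3:],4),"|t|",np.linalg.norm(v[:3]).round(4),"deg",np.degrees(np.linalg.norm(w)).round(2))
    P=T0.copy()
    mid=[]
    for i in range(n):
        P=P@S;mid.append(P[:3,3].round(3).tolist())
    print("path",mid[::max(1,n//4)])
E
python3 - <<'E'
from h import *
T0=pose();T1=near(T0,mk([.598,-.126,.25],[0,0,-1],[1,0,0]));rows(T0,T1)
# fit stand + rotor with cam offsets
import itertools
C=np.array([(.08,.06,.012),(.08,-.06,.012),(-.07,-.06,.012),(-.07,.06,.012)])
tobs=[(0,tz(348,175)),(1,tz(463,183)),(3,tz(325,315))]
sobs=[(0,sz(250,398)),(1,sz(217,322)),(2,sz(347,285)),(3,sz(395,355))]
cuprim=[-.085,0,.052];han=[.085,0,.062];bar=[[.1,.015,0],[.1,-.015,0]]
def res(p):
    P=p[:3];q=p[3];ot=p[4:6];os=p[6:8];e=[]
    W=stand(P,C)
    pt=proj("top",W)+ot;ps=proj("scene",W)+os
    for i,o in tobs:e+=list(pt[i]-o)
    for i,o in sobs:e+=list(ps[i]-o)
    X=rotor(P,q,[cuprim,han])
    a=proj("top",X)+ot;b=proj("scene",X)+os
    e+=list(a[0]-tz(423,330));e+=list(a[1]-tz(358,150))
    e+=list(b[0]-sz(373,187));e+=list(b[1]-sz(264,190))
    e+=list(p[4:8]/1.5)
    return np.array(e)
s=least_squares(res,[.645,-.02,-.19,0,0,0,0,0],loss="soft_l1");print(s.x.round(4),np.degrees(s.x[2]));print(res(s.x).round(1))
P=s.x[:3];q=s.x[3]
for c,o in(("top",s.x[4:6]),("scene",s.x[6:8])):
    im=cv2.imread(f"pics/{c}0.png")
    k=4;im=cv2.resize(im[140:260,290:430] if c=="top" else im[140:270,250:390],(0,0),fx=k,fy=k,interpolation=cv2.INTER_CUBIC)
    off=np.array([290,140]) if c=="top" else np.array([250,140])
    a=np.linspace(0,2*np.pi,60);ci=np.c_[np.cos(a),np.sin(a),0*a]
    for X in(stand(P,C[[0,1,2,3,0]]),rotor(P,q,ci*.041+cuprim),rotor(P,q,ci*.0365+[-.085,0,0]),rotor(P,q,ci*.012+han),rotor(P,q,ci*.012+[.085,0,.012]),rotor(P,q,[[.1,.015,0],[.1,-.015,0],[-.1,-.015,0],[-.1,.015,0],[.1,.015,0]])):
        for sh,col in((o,(0,255,0)),):
            cv2.polylines(im,[np.int32((proj(c,X)+sh-off+.5)*k)],False,col,1)
    cv2.imwrite(f"pics/fit_{c}.png",im)
E
```

```text
15 x [-0.0407  0.0013 -0.0016] [ 0.     -0.     -0.0757] |t| 0.0407 deg 4.34
path [[0.321, -0.594, 0.228], [0.42, -0.523, 0.233], [0.501, -0.431, 0.238], [0.559, -0.324, 0.242], [0.591, -0.207, 0.247]]
[ 0.6373 -0.0182 -0.1507 -0.4321  0.6623  0.6694  0.6221  2.1159] -8.633808905117354
[-1.5 -3.7  0.1 -1.4 -0.1 -0.5 -1.   1.1 -2.3 -0.4  0.4 -1.  -0.   0.3
  0.4  4.7  0.2  4.9  1.1 -0.4  0.3 -0.1  0.4  0.4  0.4  1.4]
```

View pics/fit_top.png

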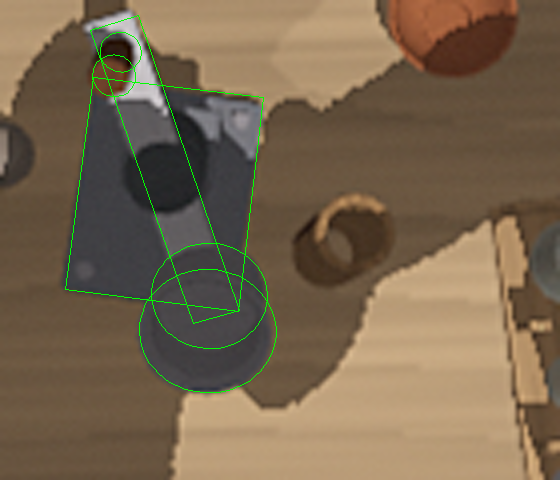

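View pics/fit_scene.png

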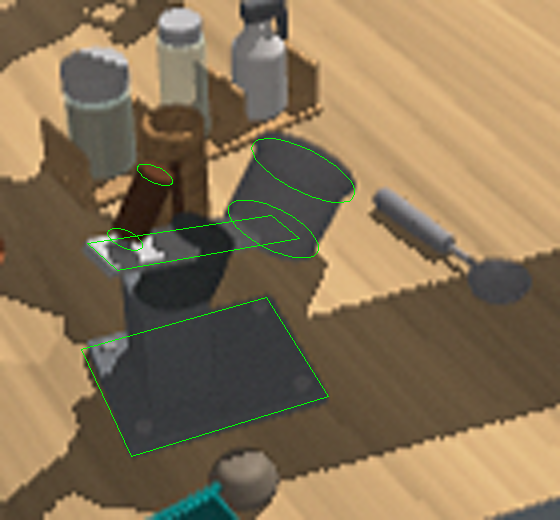

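```bash
python3 -m inch '-.0407 .0013 -.0016 0 0 -.0757 1;-.0407 .0013 -.0016 0 0 -.0757 1;-.0407 .0013 -.0016 0 0 -.0757 1;-.0407 .0013 -.0016 0 0 -.0757 1;-.0407 .0013 -.0016 0 0 -.0757 1;-.0407 .0013 -.0016 0 0 -.0757 1;-.0407 .0013 -.0016 0 0 -.0757 1;-.0407 .0013 -.0016 0 0 -.0757 1;-.0407 .0013 -.0016 0 0 -.0757 1;-.0407 .0013 -.0016 0 0 -.0757 1;-.0407 .0013 -.0016 0 0 -.0757 1;-.0407 .0013 -.0016 0 0 -.0757 1;-.0407 .0013 -.0016 0 0 -.0757 1;-.0407 .0013 -.0016 0 0 -.0757 1;-.0407 .0013 -.0016 0 0 -.0757 1;0 0 0 0 0 0 1' 15
python3 - <<'E'
from h import *
T=pose();print(T.round(3),r.get_state()["joints"].round(1))
for c in("scene","top"):
    im=r.capture(c)[:,:,::-1].copy();cv2.imwrite(f"pics/{c}1.png",im)
    pts=np.array([T@[0,0,0,1],T@[0,.044,0,1],T@[0,-.044,0,1]])[:,:3]
    p=proj(c,pts);print(c,p.round(1).tolist());o=p[0].astype(int)-[60,60]
    k=5;z=cv2.resize(im[o[1]:o[1]+120,o[0]:o[0]+120],(0,0),fx=k,fy=k,interpolation=cv2.INTER_CUBIC)
    for q in p: cv2.circle(z,tuple(((q-o+.5)*k).astype(int)),2,(0,255,0),-1)
    cv2.imwrite(f"pics/{c}1z.png",z)
print(r.get_state()["time_s"])
E
```

```text
time_s: 2.93
tcp_pos: [0.5996, -0.1198, 0.2512]
eef_rot: [-179.9, 0.1, -89.4]
contact_force: [0.1, -1.4, -0.8]
gripper_width: 0.0873
[[ 0.01  -1.     0.001  0.6  ]
 [-1.    -0.01   0.001 -0.12 ]
 [-0.001 -0.001 -1.     0.251]
 [ 0.     0.     0.     1.   ]] [  6.9  13.7  -5.6  -0.1 -70.5  -6.4]
scene [[291.4, 141.4], [305.0, 137.1], [277.3, 145.8]]
top [[379.5, 191.2], [380.6, 211.8], [378.4, 170.9]]
3.0333
```

View pics/scene1z.png

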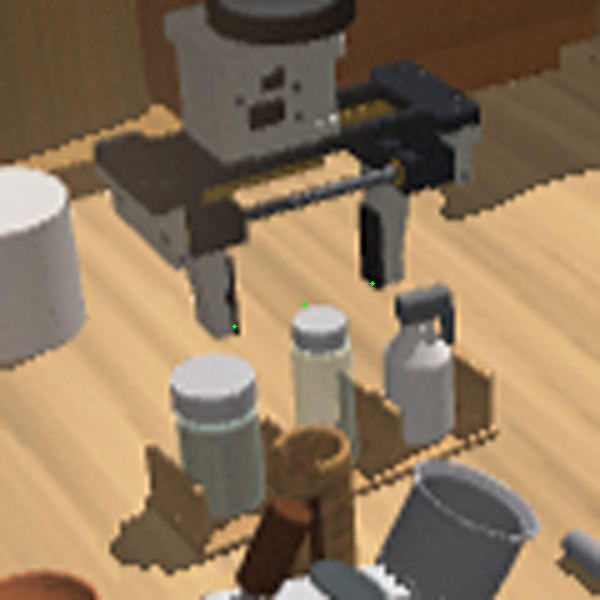

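View pics/top1z.png

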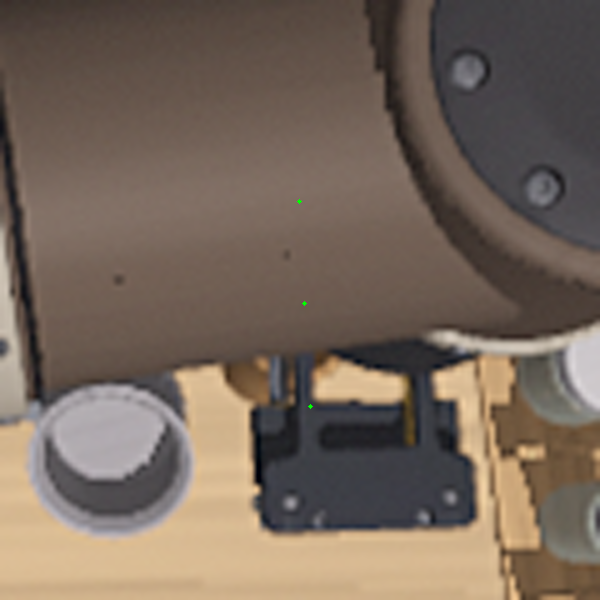

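```bash
python3 - <<'E'
from h import *
T=pose()
o=np.array([379,191])-60
for z in(-.066,-.09,-.12):
  for y in (.065,.0965):
    for x in(-.039,.039):
      print(z,y,x,((proj("top",(T@[x,y,z,1])[:3])[0]-o+.5)*5).round(0), proj("scene",(T@[x,y,z,1])[:3])[0].round(1))
E
```

```text
-0.066 0.065 -0.039 [247. 454.] [317.5 118.8]
-0.066 0.065 0.039 [448. 448.] [303.2 108.3]
-0.066 0.0965 -0.039 [250. 535.] [327.4 115.9]
-0.066 0.0965 0.039 [452. 529.] [312.8 105.7]
-0.09 0.065 -0.039 [254. 452.] [317.3 110.5]
-0.09 0.065 0.039 [461. 445.] [302.9 100.3]
-0.09 0.0965 -0.039 [258. 536.] [327.3 107.7]
-0.09 0.0965 0.039 [466. 529.] [312.6  97.7]
-0.12 0.065 -0.039 [264. 448.] [317.1  99.9]
-0.12 0.065 0.039 [480. 441.] [302.4  90. ]
-0.12 0.0965 -0.039 [268. 536.] [327.3  97.1]
-0.12 0.0965 0.039 [485. 529.] [312.3  87.5]
```

```bash
python3 - <<'E'
from h import *
T=pose();im=cv2.imread("pics/scene1.png");o=np.array([265,115]);k=12
z=cv2.resize(im[115:160,265:315],(0,0),fx=k,fy=k,interpolation=cv2.INTER_NEAREST)
for s in(1,-1):
    P=np.array([T@[x,s*y,0,1] for x,y in((-.0095,.0437),(.0095,.0437),(.0095,.065),(-.0095,.065),(-.0095,.0437))])[:,:3]
    cv2.polylines(z,[np.int32((proj("scene",P)-o+.5)*k)],False,(0,255,0),1)
cv2.imwrite("pics/tips.png",z)
E
```

```text
(no output)
```

View pics/tips.png

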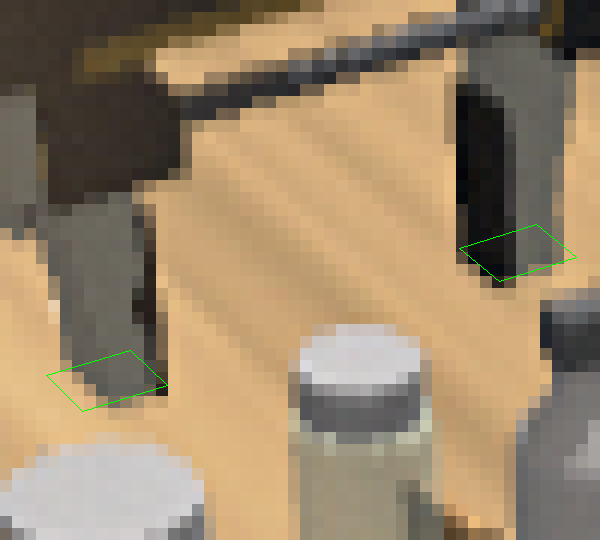

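```bash
python3 -m inch '.002 .0005 .03 0 0 0 1;.002 .0005 .03 0 0 0 1;.002 .0005 .03 0 0 0 1;0 0 0 0 0 0 1'
python3 - <<'E'
from h import *
T=pose();print(T[:3,3].round(4));im=r.capture("scene")[:,:,::-1].copy();cv2.imwrite("pics/scene2.png",im);cv2.imwrite("pics/top2.png",r.capture("top")[:,:,::-1]);o=np.array([265,140]);k=10
z=cv2.resize(im[140:200,265:330],(0,0),fx=k,fy=k,interpolation=cv2.INTER_CUBIC)
for s in(1,-1):
    P=np.array([T@[x,s*y,0,1] for x,y in((-.0095,.0437),(.0095,.0437),(.0095,.065),(-.0095,.065),(-.0095,.0437))])[:,:3]
    cv2.polylines(z,[np.int32((proj("scene",P)-o+.5)*k)],False,(0,255,0),1)
for rad in(.024,.018):cv2.polylines(z,[np.int32((proj("scene",circ(T[:2,3],rad,.15))-o+.5)*k)],False,(255,0,0),1)
cv2.imwrite("pics/tips2.png",z)
E
```

```text
time_s: 3.37
tcp_pos: [0.5931, -0.1329, 0.1545]
eef_rot: [179.4, 0.0, -90.2]
contact_force: [-1.2, 0.2, -2.1]
gripper_width: 0.0873
[ 0.5931 -0.1329  0.1545]
```

View pics/tips2.png

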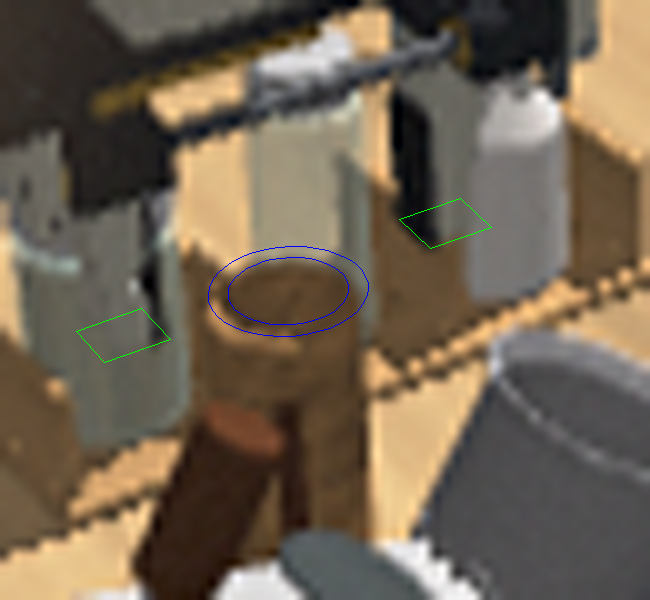

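View pics/top2.png

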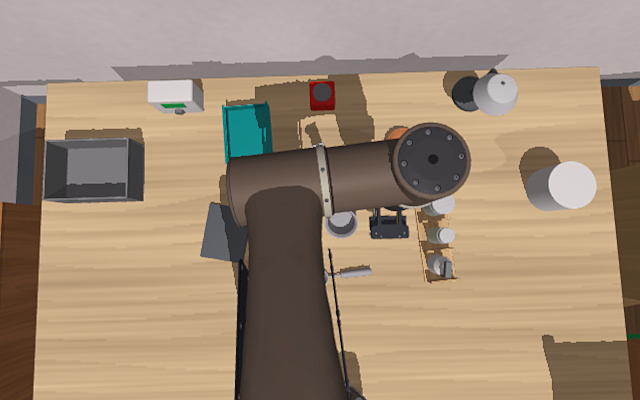

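```bash
python3 -m inch '-.001 0 .025 0 0 0 1;-.001 0 .025 0 0 0 1;0 0 0 0 0 0 0.4;0 0 0 0 0 0 0.4;0 0 0 0 0 0 0.3;0 0 0 0 0 0 0.3;0 0 0 0 0 0 0.3;0 0 0 0 0 0 0.3' 12
```

```text
time_s: 4.13
tcp_pos: [0.5979, -0.1297, 0.1119]
eef_rot: [-179.9, 0.0, -90.0]
contact_force: [0.1, 0.2, 0.1]
gripper_width: 0.0534
```

```bash
python3 -m inch '0 0 0 0 0 0 0.3;0 0 0 0 0 0 0.3;0 0 0 0 0 0 0.3'
python3 - <<'E'
from h import *
cv2.imwrite("pics/s3.png",cv2.resize(r.capture("scene")[100:260,220:400,::-1],(0,0),fx=4,fy=3.7))
T=pose();print(T[:3,3],r.get_state()["gripper_width"])
# slate centre est using offsets
t=[ray("top",tz(*p)-[.66,.67],.012) for p in [(60,286),(175,302),(150,456),(30,437)]]
s=[ray("scene",sz(*p)-[.6,2.1],.012) for p in [(480,465),(628,417),(700,515),(543,573)]]
print(np.mean(t,0),np.mean(s,0))
print("jar",ray("top",tz(708,288)-[.66,.67],.108),ray("scene",sz(221,112)-[.6,2.1],.108))
E
```

```text
time_s: 4.38
tcp_pos: [0.5975, -0.1299, 0.1115]
eef_rot: [-180.0, -0.0, -90.0]
contact_force: [-1.0, 0.7, 6.2]
gripper_width: 0.0487
[ 0.59749145 -0.12986439  0.11148894] 0.04888193038411226
[0.52814233 0.26982757 0.012     ] [0.52560219 0.27480645 0.012     ]
jar [ 0.58379595 -0.29640625  0.108     ] [ 0.58544615 -0.29698485  0.108     ]
```

View pics/s3.png

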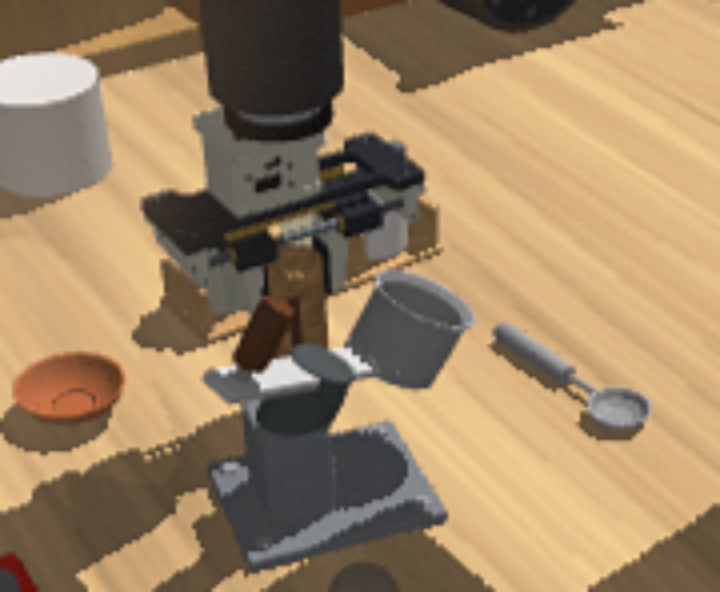

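```bash
python3 -m inch '0 0 -.02 0 0 0 .3;0 0 -.038 0 0 0 .3;0 0 -.038 0 0 0 .3;0 0 -.038 0 0 0 .3;0 0 -.038 0 0 0 .3;-.02 .0035 -.018 0 0 0 .3;-.04 .007 0 0 0 0 .3;-.04 .007 0 0 0 0 .3;-.04 .007 0 0 0 0 .3;-.04 .007 0 0 0 0 .3;-.04 .007 0 0 0 0 .3;-.04 .007 0 0 0 0 .3;-.04 .007 0 0 0 0 .3;-.04 .007 0 0 0 0 .3;-.04 .007 0 0 0 0 .3;-.035 .006 .01 0 0 0 .3;-.018 .003 .02 0 0 0 .3;-.009 0.001 .025 0 0 0 .3;0 0 .025 0 0 0 .3;0 0 0 0 0 0 .3'
python3 - <<'E'
from h import *
a=r.capture("scene")[:,:,::-1];cv2.imwrite("pics/s4.png",cv2.resize(a[100:340,220:500],(0,0),fx=2.5,fy=2.5))
cv2.imwrite("pics/t4.png",r.capture("top")[:,:,::-1])
print(pose()[:3,3],r.get_state()["joints"].round(1))
E
```

```text
time_s: 6.1
tcp_pos: [0.5176, 0.3115, 0.2149]
eef_rot: [179.6, -0.3, -89.9]
contact_force: [-0.9, -1.7, -2.4]
gripper_width: 0.0488
[0.52033078 0.31187711 0.22032397] [ 49.4  14.5  -8.8   0.  -66.9 -49.3]
```

View pics/s4.png

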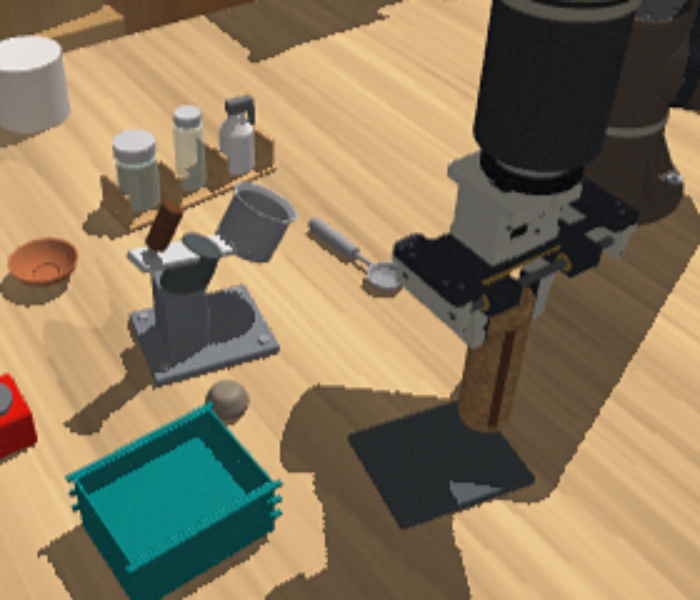

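View pics/t4.png

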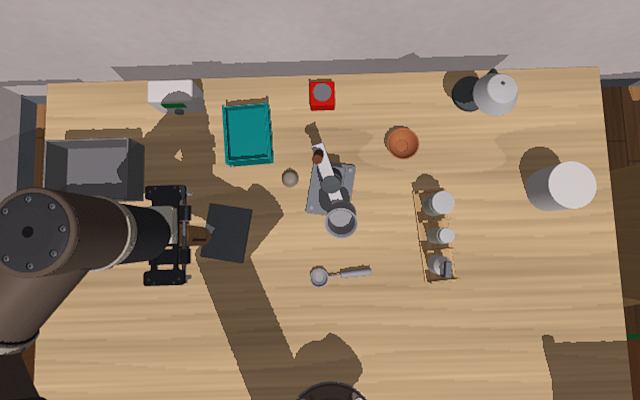

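```bash
python3 -m inch '.02 -.003 .01 0 0 0 .3;.02 -.003 .02 0 0 0 .3;0 0 .02 0 0 0 .3;0 0 .015 0 0 0 .3;0 0 0 0 0 0 .3;0 0 0 0 0 0 .3'
python3 - <<'E'
from h import *
print(pose()[:3,3],r.get_state()["contact_force"])
# refined fit on clear images
a=cv2.imread("pics/t4.png");cv2.imwrite("pics/t4z.png",cv2.resize(a[130:250,290:470],(0,0),fx=4.4,fy=4.4,interpolation=cv2.INTER_CUBIC))
E
```

```text
time_s: 6.7
tcp_pos: [0.5274, 0.2721, 0.1572]
eef_rot: [-179.9, 0.0, -90.0]
contact_force: [0.6, 1.0, -0.2]
gripper_width: 0.0484
[0.52741814 0.27213164 0.15719327] [ 0.60329336  1.02283273 -0.22874604]
```

View pics/t4z.png

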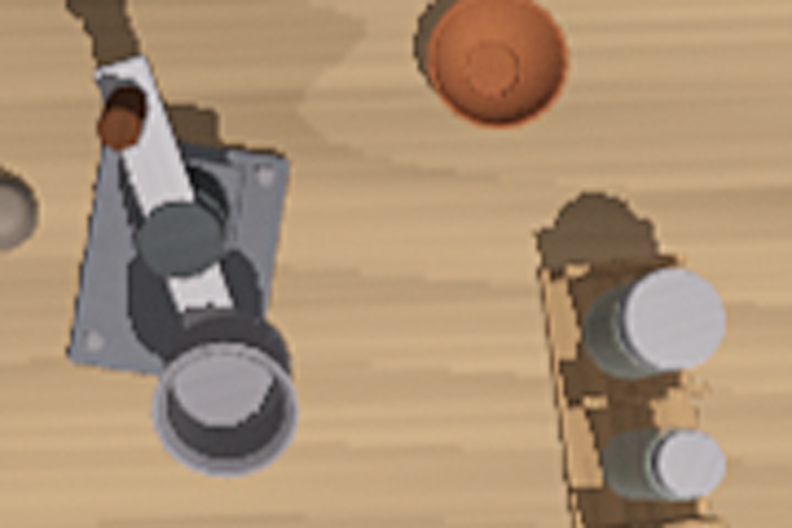

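```bash
python3 -m inch '0 0 .018 0 0 0 .3;0 0 .011 0 0 0 .3;0 0 .004 0 0 0 .3;0 0 0 0 0 0 .3;0 0 0 0 0 0 .3;0 0 0 0 0 0 .3'
```

```text
time_s: 7.2
tcp_pos: [0.5269, 0.2726, 0.1233]
eef_rot: [-180.0, 0.0, -90.0]
contact_force: [-0.5, -0.7, -0.9]
gripper_width: 0.0483
```

```bash
python3 -m inch '0 0 0 0 0 0 .7;0 0 0 0 0 0 1;0 0 0 0 0 0 1;0 0 0 0 0 0 1;0 0 -.015 0 0 0 1;0 0 -.04 0 0 0 1;0 0 -.04 0 0 0 1'
python3 - <<'E'
from h import *
cv2.imwrite("pics/s5.png",cv2.resize(r.capture("scene")[140:340,260:500,::-1],(0,0),fx=3,fy=3))
print(pose()[:3,3])
E
```

```text
time_s: 7.78
tcp_pos: [0.5256, 0.2713, 0.2171]
eef_rot: [179.8, -0.2, -90.0]
contact_force: [0.7, 0.4, -0.3]
gripper_width: 0.0861
[0.5296831  0.273565   0.22765361]
```

View pics/s5.png

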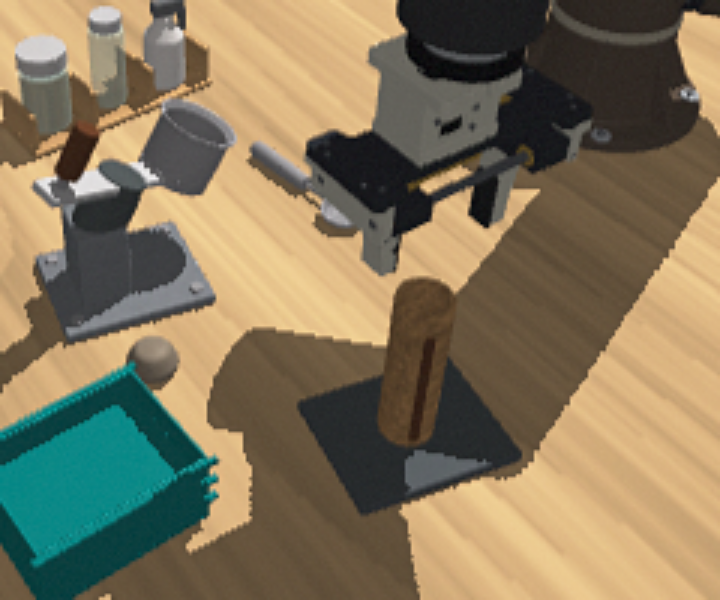

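```bash
cat > fit.py <<'E'
from h import *
t4=lambda u,v:np.array([290+u/4.4,130+v/4.4]); s4=lambda u,v:np.array([220+u/2.5,100+v/2.5]); s3=lambda u,v:np.array([220+u/4,100+v/3.7])
C=np.array([(.08,.06,.012),(.08,-.06,.012),(-.07,-.06,.012),(-.07,.06,.012)])
cuprim=[-.085,0,.052];han=[.085,0,.062];B=[[.1,.015,0],[.1,-.015,0]]
tobs=[t4(72,357),t4(288,155)];ti=[3,1]
sobs=[s4(160,382),s4(130,318),s4(243,285),s4(279,345),s3(250,567),s3(208,460),s3(383,420),s3(447,515)];si=[0,1,2,3]*2
def res(p):
    P=p[:3];q=p[3];ot=p[4:6];os=p[6:8];e=[]
    W=stand(P,C);pt=proj("top",W)+ot;ps=proj("scene",W)+os
    for i,o in zip(ti,tobs):e+=list(pt[i]-o)
    for i,o in zip(si,sobs):e+=list(ps[i]-o)
    X=rotor(P,q,[cuprim,han]+B);a=proj("top",X)+ot;b=proj("scene",X)+os
    for i,o in((0,t4(224.5,409)),(1,t4(120,130)),(2,t4(95,72)),(3,t4(148,55))): e+=list(2*(a[i]-o))
    e+=list(2*(b[0]-s3(423,300)));e+=list(2*(b[1]-s3(277,306)))
    J=p[8:11];e+=list(2*(proj("top",J)[0]+ot-t4(674,320)));e+=list(2*(proj("scene",J)[0]+os-s4(134,141)));e+=[(J[2]-.108)/.0005]
    K=p[11:14];e+=list(2*(proj("top",K)[0]+ot-tz(528,272)));e+=list(2*(proj("scene",K)[0]+os-sz(281,153)));e+=[(K[2]-.15)/.0005,(K[0]-.5975)/.001,(K[1]+.13)/.003]
    e+=list(p[4:8]/.8)
    return np.array(e)
s=least_squares(res,[.645,-.02,-.19,-.4,0,0,0,0,.58,-.29,.108,.6,-.13,.15],loss="soft_l1")
if __name__=="__main__":
    print(s.x.round(4));print(res(s.x).round(1))
    P=s.x[:3];q=s.x[3]
    print("cup floor",rotor(P,q,[[-.085,0,.005]]).round(4),"grip",rotor(P,q,[[.085,0,.037]]).round(4),"cup at0",rotor(P,0,[[-.085,0,.005]]).round(4))
    for c,o,f in(("top",s.x[4:6],"t4"),("scene",s.x[6:8],"s4r")):
        k=4
        if c=="top": im=cv2.resize(cv2.imread("pics/t4.png")[130:250,290:470],(0,0),fx=k,fy=k,interpolation=cv2.INTER_CUBIC);off=np.array([290,130])
        else: im=cv2.resize(cv2.imread("pics/s4.png")[0:400,0:300],(0,0),fx=k/2.5,fy=k/2.5);off=np.array([220,100])
        a=np.linspace(0,2*np.pi,60);ci=np.c_[np.cos(a),np.sin(a),0*a]
        for X in(stand(P,C[[0,1,2,3,0]]),rotor(P,q,ci*.041+cuprim),rotor(P,q,ci*.0365+[-.085,0,0]),rotor(P,q,ci*.012+han),rotor(P,q,ci*.012+[.085,0,.012]),rotor(P,q,[[.1,.015,0],[.1,-.015,0],[-.1,-.015,0],[-.1,.015,0],[.1,.015,0]]),circ(s.x[8:10],.029,.108)):
            cv2.polylines(im,[np.int32((proj(c,X)+o-off+.5)*k)],False,(0,255,0),1)
        cv2.imwrite(f"pics/fit2_{c}.png",im)
E
python3 fit.py
```

```text
[ 0.6357 -0.0173 -0.1678 -0.4505  0.6825  0.1182  0.5748  1.4234  0.5834
 -0.2974  0.108   0.5972 -0.1299  0.15  ]
[-1.   0.5  0.2 -0.9 -1.5 -0.  -1.3 -1.3 -0.2 -0.6  0.5  0.3 -0.  -0.5
 -1.3  1.5  1.3 -0.1  0.3 -0.9  0.  -0.5  0.2 -1.9 -0.   2.  -0.2  2.
  0.6  0.2 -0.4  0.1  0.2 -0.6  1.1  0.  -0.  -0.3  0.1 -1.  -0.2 -0.
 -0.3  0.   0.9  0.1  0.7  1.8]
cup floor [[ 0.5606 -0.0422  0.1035]] grip [[0.6914 0.0108 0.2036]] cup at0 [[ 0.5594 -0.0044  0.0995]]
```

View pics/fit2_top.png

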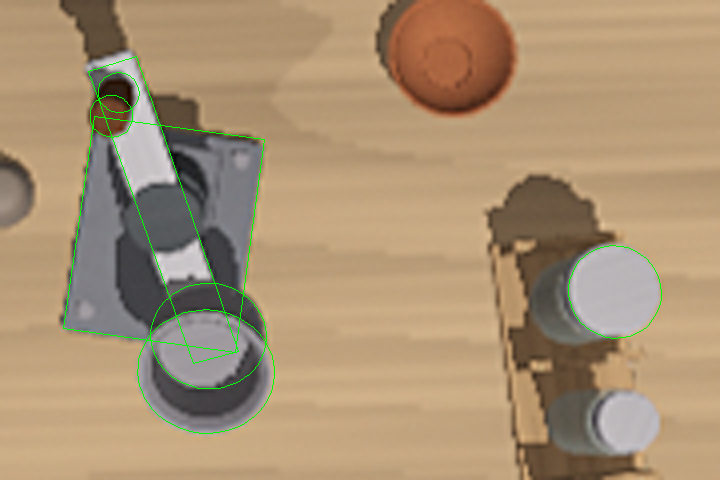

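View pics/fit2_scene.png

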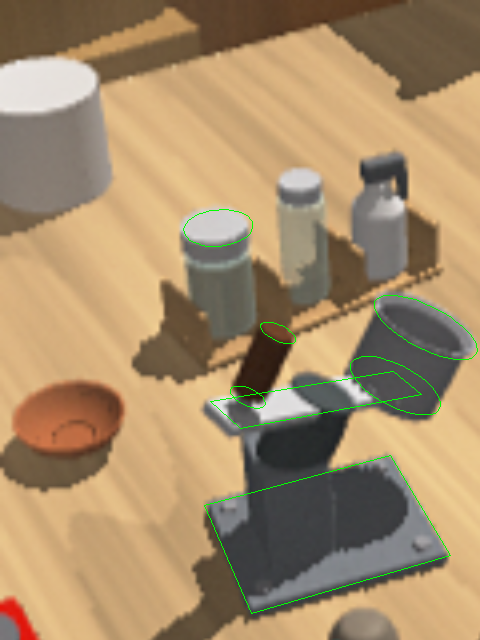

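```bash
python3 - <<'E'
from h import *
s=least_squares
ph=ray("top",np.array([290+690/4.4,130+465/4.4])-[.68,.12],.126);print("phial",ph)
J=np.array([.5834,-.2974]);d=ph[:2]-J;print(np.linalg.norm(d),np.degrees(np.arctan2(*d[::-1])))
n=np.array([-d[1],d[0]])
T0=mk([.5269,.2726,.218],[0,0,-1],[-1,0,0]);print(pose().round(3))
for sg in(1,-1):
    T1=mk([.5834,-.2974,.19],[0,0,-1],[*(sg*n),0]);rows(T0,T1,16)
E
```

```text
phial [ 0.50060288 -0.29558376  0.126     ]
0.0828170354034663 178.74336059465642
[[ 0.002 -1.     0.009  0.53 ]
 [-1.    -0.002  0.004  0.274]
 [-0.004 -0.009 -1.     0.228]
 [ 0.     0.     0.     1.   ]]
16 x [0.0321 0.0233 0.0018] [ 0.      0.     -0.0968] |t| 0.0397 deg 5.55
path [[0.504, 0.241, 0.216], [0.444, 0.094, 0.209], [0.445, -0.063, 0.202], [0.505, -0.209, 0.195]]
16 x [ 0.0264 -0.0298  0.0018] [0.     0.     0.0995] |t| 0.0399 deg 5.7
path [[0.557, 0.246, 0.216], [0.646, 0.115, 0.209], [0.677, -0.04, 0.202], [0.646, -0.196, 0.195]]
```

```bash
cat > ik.py <<'E'
from h import *
L1,L2,d=.61,.46,.192;h0,Lt=.18,.367
def Rr(a,ax):return Ro.from_rotvec(np.radians(a)*np.array(ax)).as_matrix()
def fk(j,p):
    L1,L2,d,h,Lt,s4=p
    Rb=Rr(j[0],[0,0,1])
    # frame: x fwd,y left,z up ; dip = rot about +y
    e=Rr(j[1],[0,1,0])@[0,0,L1]
    Rf=Rr(j[1]-j[2],[0,1,0]);w=e+Rf@[L2,0,0]
    Rw=Rf@Rr(s4*j[3],[1,0,0])@Rr(-j[4],[0,1,0])@Rr(-j[5],[1,0,0])
    # tool: z=fwd x. at j6=0 tool down: y radial outward(-)...
    R0=np.c_[[0,1,0],[0,0,1],[1,0,0]] # tool x=left?, y=up(->outwards when down), z=fwd
    t=w+Rw@[Lt,0,0]+np.array([0,-d,h])
    return Rb@t,Rb@Rw@R0
def ik(T,p,q0):
    f=lambda q:np.r_[(fk(q,p)[0]-T[:3,3])*10,Ro.from_matrix(fk(q,p)[1].T@T[:3,:3]).as_rotvec()]
    lo=[-176,-82,-58.3,-173.9,-174.8,-173.6];hi=[176,121.7,71.7,95.5,-.1,173.6]
    best=None
    for q in q0:
        s=least_squares(f,q,bounds=(lo,hi),x_scale=30)
        if best is None or s.cost<best.cost:best=s
    return best
E
python3 - <<'E'
from ik import *
p=(L1,L2,d,h0,Lt,1)
for q,x in(([-48.524,20.546,.682,0,-70.136,-16.507],(.285,-.612,.227)),([49.4,14.5,-8.8,0,-66.9,-49.3],(.5203,.3119,.2203))):
    t,R=fk(q,p);print(t.round(3),x,Ro.from_matrix(R).as_euler('xyz',degrees=True).round(1))
P=[.6357,-.0173,-.1678];
A=stand([0,0,P[2]],[AX])[0]
ys=stand([0,0,P[2]],[[0,1,0]])[0]
for nm,X in(("ins-.45",rotor(P,-.45,[[-.085,0,.065]])[0]),("above",rotor(P,-.45,[[-.085,0,.065+.06]])[0]),("ins0",rotor(P,0,[[-.085,0,.065]])[0]),)+tuple((f"h{q:.1f}",rotor(P,q,[[.085,0,.018]])[0]) for q in(-.45,1.57,3.14,4.7)):
  for sg in(1,-1):
   for s4 in(1,):
    b=ik(mk(X,-A,sg*ys),(L1,L2,d,h0,Lt,s4),[[0,0,-30,a,-40,c] for a in(-60,0,60) for c in(-90,90)])
    print(nm,sg,X.round(3),b.x.round(0),round(b.cost,5))
E
```

```text
[ 0.284 -0.612  0.228] (0.285, -0.612, 0.227) [180.   0.  25.]
[0.519 0.311 0.222] (0.5203, 0.3119, 0.2203) [-179.9    0.2   90.1]
ins-.45 1 [ 0.533 -0.037  0.156] [ 31.  -3. -45. -36. -31.  21.] 0.0
ins-.45 -1 [ 0.533 -0.037  0.156] [  31.   -3.  -45.  -36.  -31. -159.] 0.0
above 1 [ 0.505 -0.033  0.209] [ 34. -11. -43. -30. -41.  26.] 0.0
above -1 [ 0.505 -0.033  0.209] [  34.  -11.  -43.  -30.  -41. -154.] 0.0
ins0 1 [0.532 0.    0.152] [ 37.  -3. -46. -38. -33.  14.] 0.0
ins0 -1 [0.532 0.    0.152] [  37.   -3.  -46.  -38.  -33. -166.] 0.0
h-0.5 1 [0.7   0.009 0.187] [ 25.  11. -24. -28. -34.  34.] 0.0
h-0.5 -1 [0.7   0.009 0.187] [  25.   11.  -24.  -28.  -34. -146.] 0.0
h1.6 1 [ 0.613 -0.1    0.151] [ 16.   6. -36. -29. -25.  40.] 0.0
h1.6 -1 [ 0.613 -0.1    0.151] [  16.    6.  -36.  -29.  -25. -140.] 0.0
h3.1 1 [ 0.553 -0.003  0.111] [ 34.   4. -47. -47. -26.   6.] 0.0
h3.1 -1 [ 0.553 -0.003  0.111] [  34.    4.  -47.  -47.  -26. -174.] 0.0
h4.7 1 [0.641 0.068 0.15 ] [ 35.   9. -33. -37. -33.  16.] 0.0
h4.7 -1 [0.641 0.068 0.15 ] [  35.    9.  -33.  -37.  -33. -164.] 0.0
```

```bash
python3 -m inch '.032 .0233 .0018 0 0 -.097 1;.032 .0233 .0018 0 0 -.097 1;.032 .0233 .0018 0 0 -.097 1;.032 .0233 .0018 0 0 -.097 1;.032 .0233 .0018 0 0 -.097 1;.032 .0233 .0018 0 0 -.097 1;.032 .0233 .0018 0 0 -.097 1;.032 .0233 .0018 0 0 -.097 1;.032 .0233 .0018 0 0 -.097 1;.032 .0233 .0018 0 0 -.097 1;.032 .0233 .0018 0 0 -.097 1;.032 .0233 .0018 0 0 -.097 1;.032 .0233 .0018 0 0 -.097 1;.032 .0233 .0018 0 0 -.097 1;.032 .0233 .0018 0 0 -.097 1;.032 .0233 .0018 0 0 -.097 1;0 0 0 0 0 0 1;0 0 0 0 0 0 1;0 0 0 0 0 0 1' 25
python3 - <<'E'
from h import *
T=pose();print(T.round(4),r.get_state()["joints"].round(1))
im=r.capture("scene")[:,:,::-1].copy();cv2.imwrite("pics/s6.png",cv2.resize(im[80:220,200:380],(0,0),fx=4,fy=4))
rows(T,mk([.5834,-.2974,.125],[0,0,-1],[0.06,-1,0]))
E
```

```text
time_s: 9.42
tcp_pos: [0.5781, -0.2927, 0.1883]
eef_rot: [-180.0, 0.1, -2.0]
contact_force: [0.1, -0.6, 0.5]
gripper_width: 0.0879
[[ 9.994e-01 -3.540e-02 -1.400e-03  5.781e-01]
 [-3.540e-02 -9.994e-01  4.000e-04 -2.927e-01]
 [-1.400e-03 -3.000e-04 -1.000e+00  1.883e-01]
 [ 0.000e+00  0.000e+00  0.000e+00  1.000e+00]] [ -9.6  19.5  -6.   -0.  -64.6  97.6]
2 x [0.0027 0.0024 0.0316] [-0.0002  0.0007 -0.0477] |t| 0.0318 deg 2.73
path [[0.581, -0.295, 0.157], [0.583, -0.297, 0.125]]
```

View pics/s6.png

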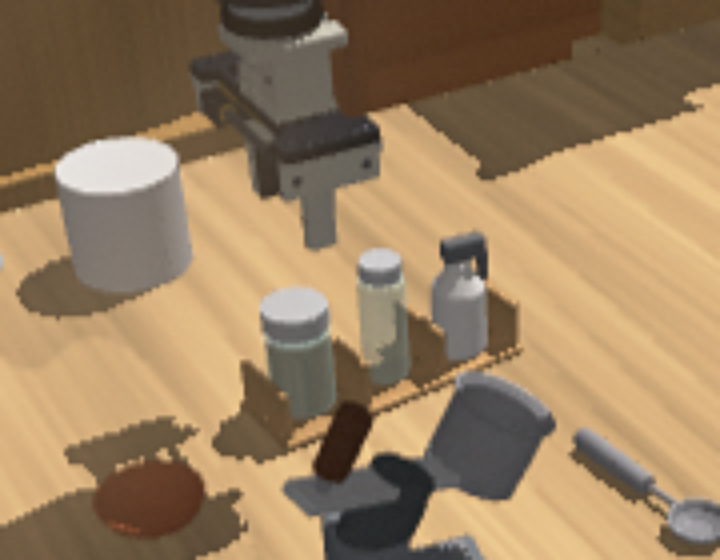

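```bash
python3 -m inch '.0025 .0025 .025 0 0 0 1;.0025 .0025 .03 0 0 0 1;0 0 .03 0 0 0 1;0 0 .025 0 0 0 1;0 0 .010 0 0 0 1;0 0 0 0 0 0 1;0 0 0 0 0 0 1'
python3 - <<'E'
from h import *
T=pose();print(T[:3,3].round(4),r.get_state()["contact_force"])
im=r.capture("scene")[:,:,::-1].copy();cv2.imwrite("pics/s7.png",cv2.resize(im[80:220,200:380],(0,0),fx=4,fy=4))
E
```

```text
time_s: 10.05
tcp_pos: [0.5838, -0.2974, 0.0704]
eef_rot: [180.0, -0.0, -1.9]
contact_force: [0.2, -0.8, 0.5]
gripper_width: 0.0873
[ 0.5838 -0.2974  0.0704] [ 0.23004798 -0.76465196  0.53059527]
```

View pics/s7.png

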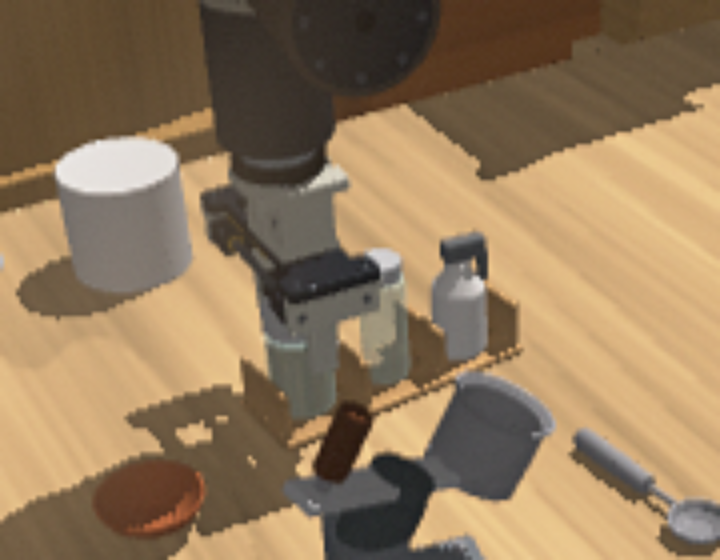

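```bash
python3 -m inch '0 0 0 0 0 0 .5;0 0 0 0 0 0 .5;0 0 0 0 0 0 .5;0 0 0 0 0 0 .5;0 0 0 0 0 0 .5;0 0 0 0 0 0 .5;0 0 0 0 0 0 .5' 35
```

```text
time_s: 10.68
tcp_pos: [0.5836, -0.2976, 0.0695]
eef_rot: [-180.0, -0.0, -1.9]
contact_force: [-0.6, 2.4, 3.7]
gripper_width: 0.0575
```

```bash
python3 -m inch '0 0 -.015 0 0 0 .5;0 0 -.03 0 0 0 .5;0 0 -.04 0 0 0 .5;0 0 -.04 0 0 0 .5;0 0 -.04 0 0 0 .5;0 0 -.025 0 0 0 .5;0 0 0 0 0 0 .5;0 0 0 0 0 0 .5'
cat > ins.py <<'E'
from h import *
P=np.array([.6357,-.0173,-.1678]);q=-.4505
A=stand([0,0,P[2]],[AX])[0];ys=stand([0,0,P[2]],[[0,1,0]])[0]
def tgt(s,q=q,off=.0615):return mk(rotor(P,q,[[-.085,0,.005+off+s]])[0],-A,-ys)
E
python3 - <<'E'
from ins import *
T=pose();print(T.round(4),r.get_state()["contact_force"],r.get_state()["gripper_width"])
print(tgt(.075).round(4));rows(T,tgt(.075))
E
```

```text
time_s: 11.35
tcp_pos: [0.5835, -0.2976, 0.2596]
eef_rot: [-180.0, -0.1, -2.0]
contact_force: [-0.3, 0.1, -6.1]
gripper_width: 0.0575
[[ 9.994e-01 -3.430e-02  1.700e-03  5.835e-01]
 [-3.430e-02 -9.994e-01  3.000e-04 -2.976e-01]
 [ 1.700e-03 -4.000e-04 -1.000e+00  2.596e-01]
 [ 0.000e+00  0.000e+00  0.000e+00  1.000e+00]] [-0.25735463  0.07272669 -6.0702594 ] 0.05753011421217593
[[ 0.8705 -0.167   0.4629  0.4974]
 [-0.1475 -0.986  -0.0784 -0.0314]
 [ 0.4695 -0.     -0.8829  0.224 ]
 [ 0.      0.      0.      1.    ]]
8 x [-0.0145 -0.0322  0.0013] [-0.0041  0.0608  0.0163] |t| 0.0354 deg 3.61
path [[0.57, -0.265, 0.258], [0.545, -0.199, 0.253], [0.523, -0.132, 0.244], [0.505, -0.065, 0.231]]
```

```bash
python3 -m inch '-.0145 -.0322 .0013 -.0041 .0608 .0163 .5;-.0145 -.0322 .0013 -.0041 .0608 .0163 .5;-.0145 -.0322 .0013 -.0041 .0608 .0163 .5;-.0145 -.0322 .0013 -.0041 .0608 .0163 .5;-.0145 -.0322 .0013 -.0041 .0608 .0163 .5;-.0145 -.0322 .0013 -.0041 .0608 .0163 .5;-.0145 -.0322 .0013 -.0041 .0608 .0163 .5;-.0145 -.0322 .0013 -.0041 .0608 .0163 .5;0 0 0 0 0 0 .5;0 0 0 0 0 0 .5;0 0 0 0 0 0 .5;0 0 0 0 0 0 .5'
cat > chk.py <<'E'
import sys
from ins import *
n=sys.argv[1];T=pose();print(T[:3,3].round(4),r.get_state()["contact_force"].round(1),r.get_state()["joints"].round(1))
b=(T@[0,0,.0615,1])[:3]
for c,o,org in(("scene",np.array([.57,1.42]),(235,130)),("top",np.array([.68,.12]),(280,150))):
    im=r.capture(c)[:,:,::-1].copy();k=5;org=np.array(org);z=cv2.resize(im[org[1]:org[1]+110,org[0]:org[0]+150],(0,0),fx=k,fy=k,interpolation=cv2.INTER_CUBIC)
    a=np.linspace(0,2*np.pi,60);ci=np.c_[np.cos(a),np.sin(a),0*a]
    X=[rotor(P,q,ci*.041+[-.085,0,.052]),rotor(P,q,ci*.0325+[-.085,0,.045])]
    Y=[np.c_[ci[:,:2]*.029,0*a+h,0*a+1]@T.T for h in(.0615,-.0385)]
    for x in X:cv2.polylines(z,[np.int32((proj(c,x)+o-org+.5)*k)],False,(0,255,0),1)
    for x in Y:cv2.polylines(z,[np.int32((proj(c,x[:,:3])+o-org+.5)*k)],False,(255,0,255),1)
    cv2.imwrite(f"pics/{c}_{n}.png",z)
E
python3 chk.py a; python3 - <<'E'
from ins import *
rows(pose(),tgt(.055))
E
```

```text
time_s: 12.35
tcp_pos: [0.505, -0.061, 0.2291]
eef_rot: [179.2, -25.2, -9.0]
contact_force: [-0.5, 0.2, -4.4]
gripper_width: 0.0572
[ 0.505  -0.061   0.2291] [-0.5  0.2 -4.4] [ 24.5 -11.  -49.   26.3 -33.9  36.7]
1 x [-0.0126 -0.0284  0.0192] [0.0088 0.0481 0.0097] |t| 0.0365 deg 2.85
path [[0.507, -0.033, 0.206]]
```

View pics/scene_a.png

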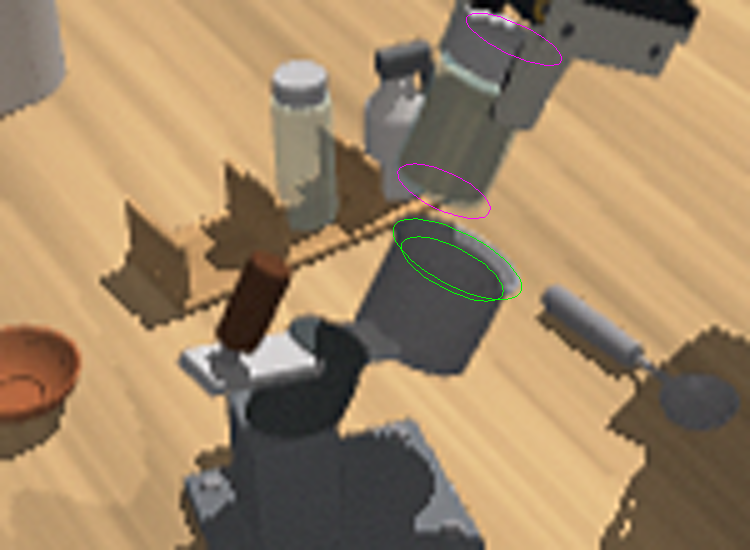

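View pics/top_a.png

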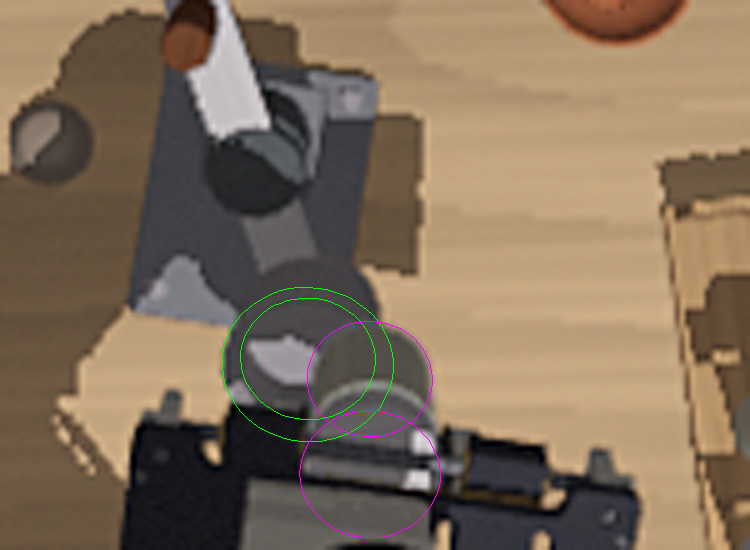

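```bash
python3 - <<'E'
from ins import *
rows(pose(),tgt(.065),3)
E
```

```text
3 x [-0.0044 -0.0094  0.003 ] [0.0029 0.016  0.0032] |t| 0.0108 deg 0.95
path [[0.504, -0.052, 0.225], [0.503, -0.042, 0.22], [0.502, -0.032, 0.215]]
```

```bash
python3 -m inch '-.0044 -.0094 .003 .003 .016 .0032 .5;-.0044 -.0094 .003 .003 .016 .0032 .5;-.0044 -.0094 .003 .003 .016 .0032 .5;0 0 0 0 0 0 .5;0 0 0 0 0 0 .5;0 0 0 0 0 0 .5'; python3 chk.py b; python3 - <<'E'
from ins import *
rows(pose(),tgt(.055),1)
E
```

```text
time_s: 12.95
tcp_pos: [0.502, -0.0322, 0.2158]
eef_rot: [-180.0, -28.0, -9.6]
contact_force: [-0.0, 0.0, -4.4]
gripper_width: 0.0574
[ 0.502  -0.0322  0.2158] [-0.   0.  -4.4] [ 27.5 -12.1 -55.8  36.8 -28.2  22.8]
1 x [-0.0005  0.0003  0.0107] [-0.0009 -0.001   0.0003] |t| 0.0107 deg 0.08
path [[0.507, -0.033, 0.206]]
```

View pics/scene_b.png

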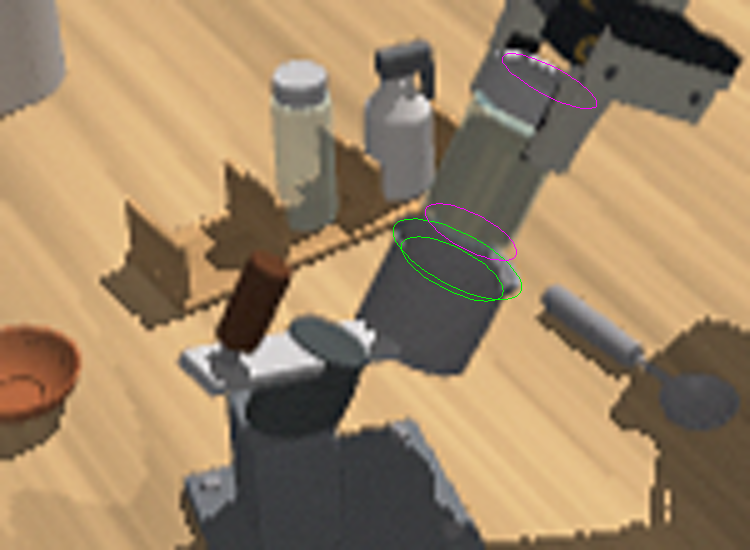

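View pics/top_b.png

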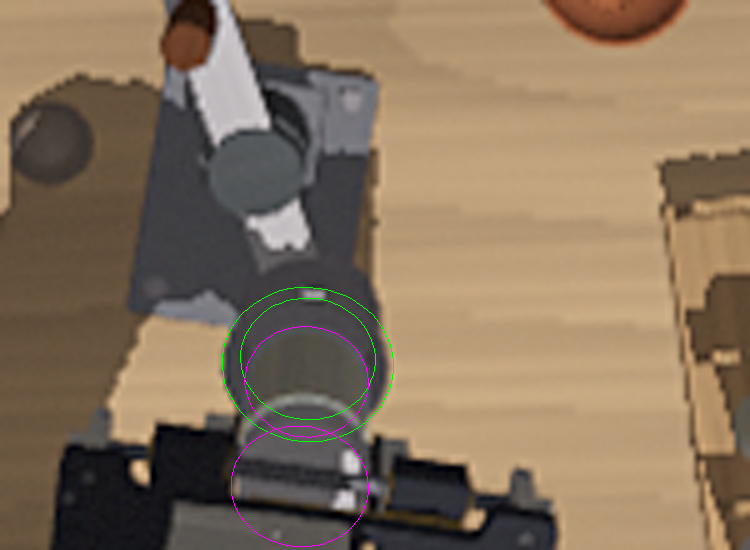

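```bash
python3 - <<'E'
from ik import *
import ins
D=[([-48.524,20.546,.682,0,-70.136,-16.507],(.285,-.612,.227)),([49.4,14.5,-8.8,0,-66.9,-49.3],(.5203,.3119,.2203)),([-9.6,19.5,-6.,0,-64.6,97.6],(.5781,-.2927,.1883)),([27.5,-12.1,-55.8,36.8,-28.2,22.8],(.502,-.0322,.2158)),([24.5,-11,-49,26.3,-33.9,36.7],(.505,-.061,.2291))]
f=lambda p:np.concatenate([fk(q,(*p,-1))[0]-x for q,x in D])
s=least_squares(f,[.61,.46,.192,.18,.367]);p=(*s.x,-1);print(s.x.round(4),(f(s.x)*1000).round(1))
T=pose();q=r.get_state()["joints"];print(Ro.from_matrix(fk(q,p)[1].T@T[:3,:3]).as_euler('xyz',degrees=True))
q0=[q]
def run(nm,Tt):
    Tt=Tt.copy();Tt[:3,:2]*=-1
    b=ik(Tt,p,[r.get_state()["joints"]]);print(nm,b.x.round(1),round(b.cost,5))
for sd in(.065,.055,.04,.02,0):run(sd,ins.tgt(sd))
run("ins0",ins.tgt(0,0));
for qq in np.arange(-.45,6.3,.6):run(f"h{qq:.2f}",mk(rotor(ins.P,qq,[[.085,0,.018]])[0],-ins.A,-ins.ys))
np.save("p.npy",p)
E
```

```text
[0.5538 0.4778 0.1702 0.3725 0.4726] [ 13.9  17.   29.1 -16.3  14.6  26.8   0.2  22.3  27.9  -0.7 -49.5 -49.
   9.4 -19.9 -34.9]
[2.54444375e-14 0.00000000e+00 1.80000000e+02]
0.065 [ 37.9 -17.8 -51.8  32.  -40.8  20.8] 0.0
0.055 [ 37.  -16.2 -52.2  33.  -38.8  20. ] 0.0
0.04 [ 35.8 -13.7 -52.6  34.9 -35.8  18.7] 0.0
0.02 [ 34.3 -10.2 -53.1  37.9 -32.   16.2] 0.0
0 [ 32.8  -6.7 -53.4  41.8 -28.4  12.9] 0.0
ins0 [ 39.6  -6.1 -53.5  43.8 -30.9   4.9] 0.0
h-0.45 [ 26.1   9.7 -31.5  33.5 -29.8  27.7] 0.0
h0.15 [ 20.3   9.  -31.8  30.2 -27.8  35.8] 0.0
h0.75 [ 16.3   7.4 -35.3  29.5 -24.6  39.6] 0.0
h1.35 [ 15.4   5.3 -41.3  33.7 -21.   35.7] 0.0
h1.95 [ 19.2   3.2 -48.   44.1 -19.   21.6] 0.0
h2.55 [ 27.5   2.  -52.9  54.6 -20.3   3.4] 0.0
h3.15 [ 36.2   2.6 -53.7  57.1 -23.7  -7. ] 0.0
h3.75 [ 40.4   4.7 -49.8  53.4 -26.6  -6.7] 0.0
h4.35 [ 39.3   7.  -43.4  47.4 -28.7   1. ] 0.0
h4.95 [ 34.9   8.7 -37.   41.2 -30.   11.9] 0.0
h5.55 [ 29.    9.6 -32.6  35.7 -30.2  23. ] 0.0
h6.15 [ 22.9   9.4 -31.2  31.5 -28.9  32.4] 0.0
```

```bash
cat > ik2.py <<'E'
from ik import *
def fk(j,p,ret=0):
    L1,L2,d1,d2,hh,Lt,a3,c,a1=p
    Rb=Rr(j[0],[0,0,1]);e=Rr(j[1],[0,1,0])@[0,0,L1]
    Rf=Rr(j[1]-j[2],[0,1,0]);R4=Rf@Rr(-j[3],[1,0,0]);Rw=R4@Rr(-j[4],[0,1,0]);R6=Rw@Rr(-j[5],[1,0,0])
    t=e+Rf@[L2,0,a3]+R4@[0,-d2,0]+Rw@[Lt,0,c]+np.array([a1,-d1,hh])
    R0=np.c_[[0,-1,0],[0,0,-1],[1,0,0]]
    return Rb@t,Rb@R6@R0
D=[([-48.524,20.546,.682,0,-70.136,-16.507],(.285,-.612,.227)),([49.4,14.5,-8.8,0,-66.9,-49.3],(.5203,.3119,.2203)),([-9.6,19.5,-6.,0,-64.6,97.6],(.5781,-.2927,.1883)),([27.5,-12.1,-55.8,36.8,-28.2,22.8],(.502,-.0322,.2158)),([24.5,-11,-49,26.3,-33.9,36.7],(.505,-.061,.2291)),([6.9,13.7,-5.6,0,-70.5,-6.4],(.5996,-.1198,.2512))]
def fitp(D):
    p0=np.array([.61,.46,.1,.09,.18,.36,0,0,0])
    f=lambda p:np.concatenate([fk(q,p)[0]-x for q,x in D]+[.01*(p-p0)])
    s=least_squares(f,p0);return s.x,s.fun
def ik(T,p,q):
    f=lambda q:np.r_[(fk(q,p)[0]-T[:3,3])*10,Ro.from_matrix(fk(q,p)[1].T@T[:3,:3]).as_rotvec()]
    return least_squares(f,q,x_scale=30)
E
python3 - <<'E'
from ik2 import *
import ins
p,e=fitp(D);print(p.round(4),(e[:-9]*1000).round(1))
q=r.get_state()["joints"]
def run(nm,Tt):
    b=ik(Tt,p,q);print(nm,b.x.round(1),round(b.cost,5))
for sd in(.065,.055,.04,.02,0):run(sd,ins.tgt(sd))
run("ins0",ins.tgt(0,0));
for qq in np.arange(-.45,6.3,.6):run(f"h{qq:.2f}",mk(rotor(ins.P,qq,[[.085,0,.018]])[0],-ins.A,-ins.ys))
E
```

```text
[ 6.016e-01  4.557e-01  8.500e-03  1.832e-01  1.964e-01  3.822e-01
  3.900e-03  6.000e-03 -1.000e-04] [-0.2  0.3 -0.6 -0.3  0.1 -0.3  0.3  0.4  0.4 -0.1  0.   0.   0.1 -0.1
 -0.1  0.3 -0.8  0.6]
0.065 [ 27.5 -12.  -55.8  36.8 -28.2  22.8] 0.0
0.055 [ 26.1 -10.8 -56.7  38.8 -25.9  21.7] 0.0
0.04 [ 23.8  -8.9 -58.1  42.7 -22.4  19.4] 0.0
0.02 [ 19.6  -6.3 -60.1  50.2 -17.4  14.9] 0.0
0 [ 12.6  -3.6 -62.3  63.7 -11.4   6.9] 0.0
ins0 [ 16.2  -3.3 -63.   68.7 -12.7  -1.4] 0.0
h-0.45 [ 20.1  10.5 -38.9  41.3 -20.6  23.9] 0.0
h0.15 [ 15.9  10.1 -37.7  35.9 -20.2  32.9] 0.0
h0.75 [ 11.9   8.5 -41.2  35.9 -17.1  36.1] 0.0
h1.35 [  7.3   6.2 -49.6  47.7 -10.6  27.7] 0.0
h1.95 [-11.8   4.3 -58.3  99.2   0.9  -7.3] 9e-05
h2.55 [-14.5   3.5 -60.  117.3   1.4 -23. ] 0.00084
h3.15 [-14.8   3.9 -58.  137.6   1.8 -43. ] 0.00044
h3.75 [ -1.6   4.9 -59.4 118.3  -4.3 -35.4] 0.0
h4.35 [ 16.7   6.8 -55.7  80.6 -12.2 -14. ] 0.0
h4.95 [ 22.5   8.9 -47.9  58.8 -16.9   3.4] 0.0
h5.55 [ 21.6  10.2 -41.   45.5 -19.9  18.1] 0.0
h6.15 [ 17.9  10.4 -37.7  37.8 -20.7  29.3] 0.0
```

```bash
cat > srch.py <<'E'
from ik2 import *
import ins
p,_=fitp(D)
lo=np.array([-176.03,-82.01,-58.28,-173.87,-174.79,-173.66]);hi=np.array([176.03,121.73,71.71,95.51,-.11,173.66])
def glob(Tt,n=60,seed=0):
    g=np.random.default_rng(seed);out=[]
    for _ in range(n):
        q=g.uniform(lo,hi)
        f=lambda q:np.r_[(fk(q,p)[0]-Tt[:3,3])*10,Ro.from_matrix(fk(q,p)[1].T@Tt[:3,:3]).as_rotvec()]
        s=least_squares(f,q,bounds=(lo,hi),x_scale=30,max_nfev=60)
        if s.cost<1e-6 and not any(np.abs(s.x-o).max()<2 for o in out):out.append(s.x)
    return out
def tilt(Tt,beta,pivot=-.0188):
    # rotate tool about own y by beta (deg) about grasp point
    M=np.eye(4);M[:3,:3]=Rr(beta,[0,1,0]);O=np.eye(4);O[2,3]=pivot;return Tt@O@M@np.linalg.inv(O)
E
python3 - <<'E'
from srch import *
for nm,T in(("ins",ins.tgt(0)),("h3.1",mk(rotor(ins.P,3.1,[[.085,0,.018]])[0],-ins.A,-ins.ys))):
    for sg in(1,-1):
        T=T.copy();T[:3,:2]*=sg
        print(nm,sg,[o.round(0).tolist() for o in glob(T)])
T=ins.tgt(0);print("z",tilt(T,20)[:3,2],tilt(T,-20)[:3,2])
E
```

```text
ins 1 []
ins -1 []
h3.1 1 []
h3.1 -1 []
z [ 0.73270705 -0.12411533 -0.66913061] [ 0.13721836 -0.02324381 -0.99026807]
```

```bash
python3 - <<'E'
from srch import *
q0=[20,5,-30,20,-50,50]
def ev(T):
    b=ik(T,p,q0);x=b.x;m=np.minimum(x-lo,hi-x);return x.round(0).astype(int).tolist(),round(m.min(),1),round(b.cost,5)
for beta in(-12,-18,-24,-28,-35,-40):
    print("beta",beta)
    for nm,T in(("ins",ins.tgt(0)),("ins+.08",ins.tgt(.08)),("ins0",ins.tgt(0,0))):print(" ",nm,*ev(tilt(T,beta)))
    ms=[ev(tilt(mk(rotor(ins.P,qq,[[.085,0,.018]])[0],-ins.A,-ins.ys),beta)) for qq in np.arange(-.45,5.9,.35)]
    k=int(np.argmin([m[1] for m in ms]));print("  crank worst",k*.35-.45,ms[k], "j5max",max(m[0][4] for m in ms),"j6",min(m[0][5] for m in ms),max(m[0][5] for m in ms))
J=mk([.5836,-.2976,.0695],[0,0,-1],[0,-1,0])
print("pick tilted",[ (b,ev(tilt(J,b))) for b in(-20,-28)])
E
```

```text
beta -12
  ins [23, 1, -42, 15, -34, 45] 15.8 0.0
  ins+.08 [27, -7, -39, 13, -46, 46] 19.3 0.0
  ins0 [28, 1, -44, 18, -34, 39] 14.6 0.0
  crank worst 3.05 ([24, 7, -46, 21, -26, 38], np.float64(12.6), np.float64(0.0)) j5max -26 j6 33 62
beta -18
  ins [21, 4, -35, 8, -43, 54] 23.5 0.0
  ins+.08 [24, -4, -32, 7, -53, 53] 26.1 0.0
  ins0 [26, 4, -36, 9, -42, 49] 22.5 0.0
  crank worst 3.05 ([23, 9, -37, 9, -36, 50], np.float64(21.5), np.float64(0.0)) j5max -36 j6 45 67
beta -24
  ins [19, 7, -28, 2, -51, 60] 30.1 0.0
  ins+.08 [21, 0, -26, 2, -60, 58] 32.2 0.0
  ins0 [23, 8, -29, 3, -50, 55] 29.4 0.0
  crank worst 3.05 ([21, 12, -30, 3, -45, 57], np.float64(28.7), np.float64(0.0)) j5max -45 j6 52 70
beta -28
  ins [18, 10, -24, 0, -56, 63] 34.1 0.0
  ins+.08 [20, 3, -22, 0, -65, 61] 35.9 0.0
  ins0 [22, 10, -25, 0, -55, 59] 33.5 0.0
  crank worst 3.05 ([20, 14, -25, 0, -50, 61], np.float64(33.0), np.float64(0.0)) j5max -50 j6 55 72
beta -35
  ins [15, 14, -18, -3, -65, 67] 40.6 0.0
  ins+.08 [17, 7, -16, -3, -73, 64] 42.0 0.0
  ins0 [19, 14, -18, -4, -64, 63] 40.1 0.0
  crank worst 3.05 ([17, 18, -18, -4, -60, 65], np.float64(39.9), np.float64(0.0)) j5max -60 j6 60 74
beta -40
  ins [14, 17, -13, -5, -71, 69] 44.9 0.0
  ins+.08 [16, 10, -12, -5, -78, 66] 46.0 0.0
  ins0 [18, 17, -14, -6, -70, 65] 44.5 0.0
  crank worst 3.05 ([16, 21, -14, -6, -66, 67], np.float64(44.4), np.float64(0.0)) j5max -66 j6 62 75
pick tilted [(-20, ([-8, 36, 2, 3, -75, 97], np.float64(59.8), np.float64(0.0))), (-28, ([-8, 41, 7, 4, -84, 97], np.float64(64.3), np.float64(0.0)))]
```

```bash
python3 - <<'E'
from ins import *
T=pose();T1=mk([.495,.10,.26],[0,0,-1],[-.16,-1,0]);rows(T,T1,6)
from srch import ik,p,lo,hi
q=r.get_state()["joints"];print(ik(T1,p,q).x.round(1))
T2=T1.copy();T2[2,3]=.063;rows(T1,T2);print(ik(T2,p,q).x.round(1))
c=cv2.imread("pics/t4.png")
for xy in([.495,.12],[.495,.05]):print(proj("top",np.array([*xy,0])))
E
```

```text
6 x [-0.0025 -0.0215 -0.0085] [ 0.0002 -0.0816 -0.0014] |t| 0.0232 deg 4.68
path [[0.5, -0.01, 0.222], [0.498, 0.012, 0.229], [0.496, 0.034, 0.236], [0.495, 0.056, 0.244], [0.495, 0.078, 0.252], [0.495, 0.1, 0.26]]
[ 33.7   3.1 -17.3   0.  -69.6  47.2]
5 x [0.     0.     0.0394] [ 0.  0. -0.] |t| 0.0394 deg 0.0
path [[0.495, 0.1, 0.221], [0.495, 0.1, 0.181], [0.495, 0.1, 0.142], [0.495, 0.1, 0.102], [0.495, 0.1, 0.063]]
[ 33.7  14.5 -33.   -0.  -42.4  47.2]
[[281.57729742 241.89926377]]
[[306.83927167 241.18698031]]
```

```bash
python3 -m inch '-.0019 -.0162 -.0064 0 -.0612 -.001 .5;-.0019 -.0162 -.0064 0 -.0612 -.001 .5;-.0019 -.0162 -.0064 0 -.0612 -.001 .5;-.0019 -.0162 -.0064 0 -.0612 -.001 .5;-.0019 -.0162 -.0064 0 -.0612 -.001 .5;-.0019 -.0162 -.0064 0 -.0612 -.001 .5;-.0019 -.0162 -.0064 0 -.0612 -.001 .5;-.0019 -.0162 -.0064 0 -.0612 -.001 .5;0 0 0 0 0 0 .5;0 0 0 0 0 0 .5;0 0 0 0 0 0 .5'
python3 - <<'E'
from ins import *
T=pose();T2=mk([.495,.10,.10],[0,0,-1],[-.16,-1,0]);rows(T,T2)
E
```

```text
time_s: 13.97
tcp_pos: [0.4948, 0.1007, 0.2597]
eef_rot: [179.9, 0.0, -9.1]
contact_force: [0.5, 0.1, -5.0]
gripper_width: 0.0576
4 x [0.0001 0.0001 0.0399] [ 0.0004  0.0001 -0.    ] |t| 0.0399 deg 0.02
path [[0.495, 0.101, 0.22], [0.495, 0.1, 0.18], [0.495, 0.1, 0.14], [0.495, 0.1, 0.1]]
```

```bash
python3 -m inch '0 0 .04 0 0 0 .5;0 0 .04 0 0 0 .5;0 0 .04 0 0 0 .5;0 0 .04 0 0 0 .5;0 0 .022 0 0 0 .5;0 0 .01 0 0 0 .5;0 0 .003 0 0 0 .5;0 0 0 0 0 0 .5;0 0 0 0 0 0 .5;0 0 0 0 0 0 .5'
```

```text
time_s: 14.8
tcp_pos: [0.4959, 0.1012, 0.067]
eef_rot: [-180.0, -0.2, -9.1]
contact_force: [0.4, 0.9, -5.0]
gripper_width: 0.0573
```

```bash
python3 -m inch '0 0 .003 0 0 0 .5;0 0 .002 0 0 0 .5;0 0 0 0 0 0 .5;0 0 0 0 0 0 .5'
```

```text
time_s: 15.13
tcp_pos: [0.4956, 0.1011, 0.0613]
eef_rot: [180.0, -0.1, -9.0]
contact_force: [-1.1, 0.8, 5.3]
gripper_width: 0.0578
```

```bash
python3 -m inch '0 0 0 0 0 0 .75;0 0 0 0 0 0 .85;0 0 0 0 0 0 .85;-.0015 0 0 0 -.0815 0 .85;-.0015 0 0 0 -.0815 0 .85;-.0015 0 0 0 -.0815 0 .85;0 0 0 0 0 0 .85;0 0 0 0 0 0 .85'
python3 - <<'E'
from h import *
T=pose();print(T.round(4), (T@[0,0,-.0188,1])[:3])
im=r.capture("scene")[:,:,::-1];cv2.imwrite("pics/s8.png",cv2.resize(im[120:300,230:450],(0,0),fx=3.5,fy=3.3))
E
```

```text
time_s: 15.8
tcp_pos: [0.4905, 0.1009, 0.0608]
eef_rot: [179.8, 14.1, -9.2]
contact_force: [-5.5, 2.9, 10.8]
gripper_width: 0.0747
[[ 0.9571 -0.1597 -0.2417  0.4905]
 [-0.1555 -0.9872  0.0363  0.1009]
 [-0.2444  0.0028 -0.9697  0.0608]
 [ 0.      0.      0.      1.    ]] [0.49503248 0.10020462 0.07898521]
```

View pics/s8.png

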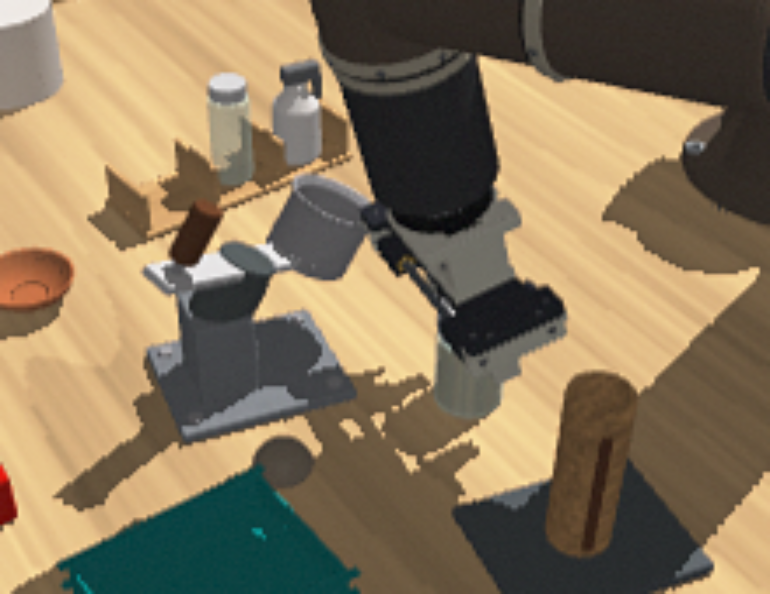

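```bash
python3 -m inch '0 -.006 -.003 0 0 0 .9;0 0 0 0 0 0 .9'
```

```text
time_s: 16.02
tcp_pos: [0.4925, 0.1075, 0.0636]
eef_rot: [179.9, 14.0, -9.1]
contact_force: [0.2, 0.3, 0.9]
gripper_width: 0.0781
```

```bash
python3 -m inch '0 0 0 0 0 0 .7;0 0 0 0 0 0 .6;0 0 0 0 0 0 .5;0 0 0 0 0 0 .5;0 0 0 0 0 0 .5;0 0 0 0 0 0 .5' 35
python3 - <<'E'
from ins import *
T=pose();print(T[:3,3],(T@[0,0,-.0188,1])[:3],r.get_state()["contact_force"],r.get_state()["gripper_width"])
im=r.capture("top")[:,:,::-1];cv2.imwrite("pics/t8.png",cv2.resize(im[130:270,250:410],(0,0),fx=4.4,fy=4.2))
a=r.capture("scene")[:,:,::-1];cv2.imwrite("pics/s9.png",cv2.resize(a[120:300,230:450],(0,0),fx=3.5,fy=3.3))
E
```

```text
time_s: 16.52
tcp_pos: [0.4914, 0.1059, 0.0635]
eef_rot: [179.8, 14.1, -9.1]
contact_force: [-0.3, -5.8, 3.6]
gripper_width: 0.0579
[0.49141501 0.10594606 0.06351967] [0.49593565 0.10528537 0.0817561 ] [-0.30948039 -5.83472527  3.57783111] 0.05788664500499951
```

View pics/t8.png

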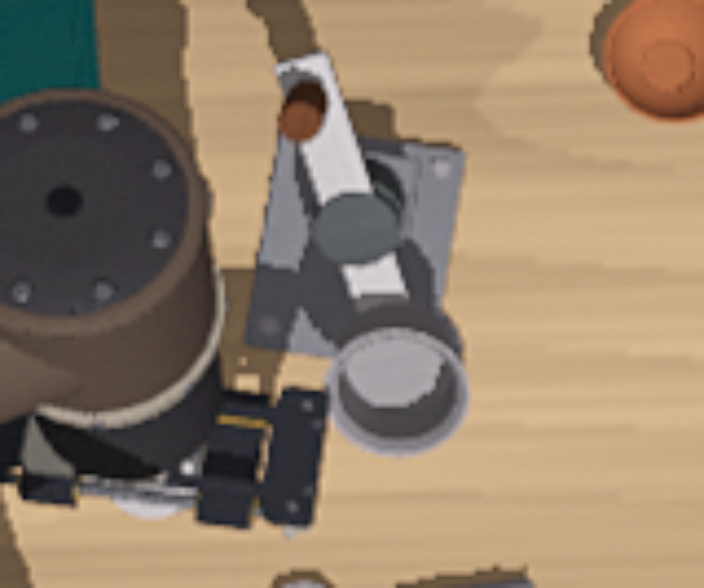

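View pics/s9.png

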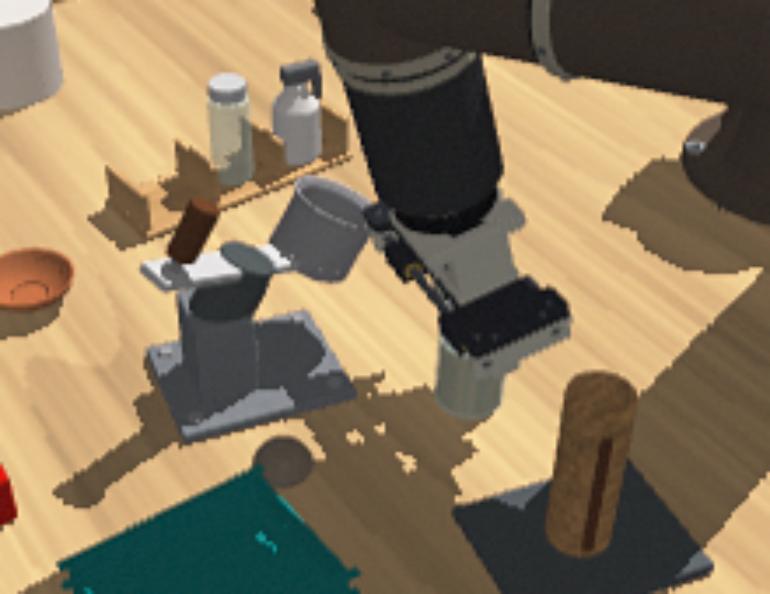

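```bash
cat > ins2.py <<'E'
from ins import *
Tg=mk([.4914,.1059,.0635],[0,0,-1],[0,-1,0]);Tg[:3,:3]=Ro.from_euler('xyz',[179.9,14.1,-9.1],degrees=True).as_matrix()
sx=stand([0,0,P[2]],[[1,0,0]])[0]
def fr(o,z,x):
    z=np.array(z)/np.linalg.norm(z);x=x-z*(x@z);x/=np.linalg.norm(x);T=np.eye(4);T[:3,:3]=np.c_[x,np.cross(z,x),z];T[:3,3]=o;return T
Dj=np.linalg.inv(Tg)@fr([.4964,.1053,0],[0,0,1],sx)
def tj(s,q=q,dx=0,dy=0):return fr(rotor(P,q,[[-.085,0,.005+s]])[0]+dx*sx+dy*ys,A,sx)@np.linalg.inv(Dj)
E
python3 - <<'E'
from ins2 import *
from srch import ik,p
T0=pose();T1=T0.copy();T1[2,3]+=.20
print((np.linalg.inv(T0)@T1)[:3,3])
T2=tj(.075);print(T2.round(3));rows(T1,T2,8)
q0=r.get_state()["joints"]
for T in(T1,T2,tj(0),tj(0,0)):print(ik(T,p,q0).x.round(1))
E
```

```text
[-0.04859243  0.00064965 -0.19400607]
[[ 0.959 -0.16   0.236  0.492]
 [-0.154 -0.987 -0.044 -0.031]
 [ 0.24   0.006 -0.971  0.223]
 [ 0.     0.     0.     1.   ]]
8 x [0.003  0.0168 0.005 ] [-0.0003  0.061   0.0003] |t| 0.0178 deg 3.5
path [[0.49, 0.089, 0.258], [0.489, 0.055, 0.247], [0.49, 0.021, 0.237], [0.491, -0.013, 0.228]]
[ 27.8  11.8  -4.6  -8.3 -85.1  54.7]
[ 25.8  -5.8 -36.8  11.  -48.2  48.4]
[ 22.6   1.9 -39.8  12.6 -37.3  48.9]
[ 27.5   2.1 -40.9  14.3 -36.9  42.7]
```

```bash
python3 -m inch '-.0025 0 -.01 0 0 0 .5;-.006 0 -.024 0 0 0 .5;-.008 0 -.032 0 0 0 .5;-.008 0 -.032 0 0 0 .5;-.008 0 -.032 0 0 0 .5;-.008 0 -.032 0 0 0 .5;-.008 0 -.032 0 0 0 .5;.003 .0168 .005 0 .061 0 .5;.003 .0168 .005 0 .061 0 .5;.003 .0168 .005 0 .061 0 .5;.003 .0168 .005 0 .061 0 .5;.003 .0168 .005 0 .061 0 .5;.003 .0168 .005 0 .061 0 .5;.003 .0168 .005 0 .061 0 .5;.003 .0168 .005 0 .061 0 .5;0 0 0 0 0 0 .5;0 0 0 0 0 0 .5;0 0 0 0 0 0 .5;0 0 0 0 0 0 .5'
cat > chk2.py <<'E'
import sys
from ins2 import *
n=sys.argv[1];T=pose();print(T[:3,3].round(4),r.get_state()["contact_force"].round(1),r.get_state()["joints"].round(1))
JT=T@Dj;print("jar err in cup frame", ((np.linalg.inv(tj(0)@Dj)@JT)[:3,3]*1000).round(1),np.degrees(Ro.from_matrix(np.linalg.inv((tj(0)@Dj)[:3,:3])@JT[:3,:3]).as_rotvec()).round(1))
for c,o,org in(("scene",np.array([.57,1.42]),(235,130)),("top",np.array([.68,.12]),(280,150))):
    im=r.capture(c)[:,:,::-1].copy();k=5;org=np.array(org);z=cv2.resize(im[org[1]:org[1]+110,org[0]:org[0]+150],(0,0),fx=k,fy=k,interpolation=cv2.INTER_CUBIC)
    a=np.linspace(0,2*np.pi,60);ci=np.c_[np.cos(a),np.sin(a),0*a]
    X=[rotor(P,q,ci*.041+[-.085,0,.052]),rotor(P,q,ci*.0325+[-.085,0,.045])]
    Y=[np.c_[ci[:,:2]*.029,0*a+h,0*a+1]@JT.T for h in(0,.1)]
    for x in X:cv2.polylines(z,[np.int32((proj(c,x)+o-org+.5)*k)],False,(0,255,0),1)
    for x in Y:cv2.polylines(z,[np.int32((proj(c,x[:,:3])+o-org+.5)*k)],False,(255,0,255),1)
    cv2.imwrite(f"pics/{c}_{n}.png",z)
E
python3 chk2.py c; python3 - <<'E'
from ins2 import *
rows(pose(),tj(.05),2)
E
```

```text
time_s: 18.2
tcp_pos: [0.4935, -0.0283, 0.2237]
eef_rot: [180.0, -13.9, -9.1]
contact_force: [-0.2, 0.4, -5.5]
gripper_width: 0.0581
[ 0.4935 -0.0283  0.2237] [-0.2  0.4 -5.5] [ 25.9  -5.7 -36.5  10.7 -48.2  48.6]
jar err in cup frame [ 1.1  3.  74.8] [ 0.3 -0.  -0. ]
2 x [0.0025 0.0014 0.012 ] [-0.0025 -0.0003  0.0004] |t| 0.0124 deg 0.15
path [[0.499, -0.03, 0.212], [0.504, -0.033, 0.201]]
```

View pics/scene_c.png

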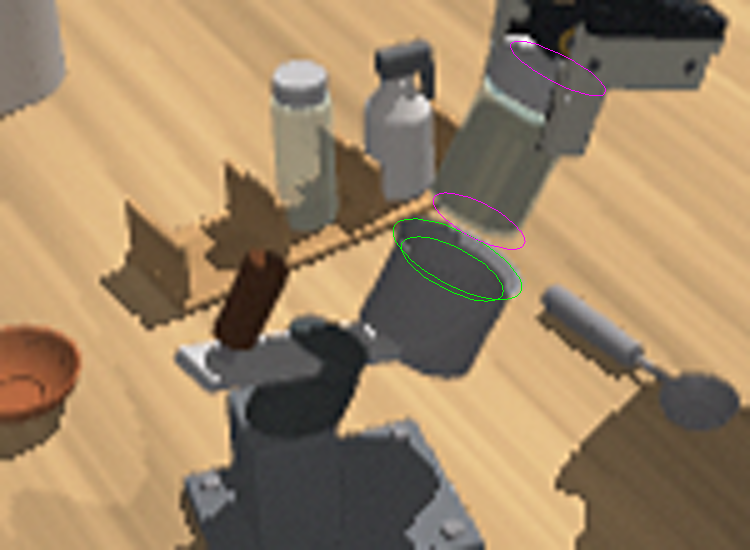

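View pics/top_c.png

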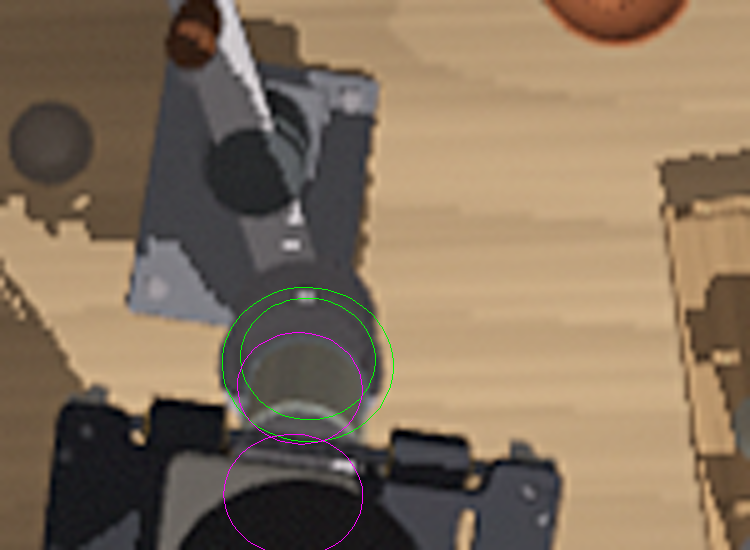

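```bash
sed -i 's/q=-.4505/q=-.42/' ins.py; python3 - <<'E'
from ins2 import *
rows(pose(),tj(.05),2);rows(pose(),tj(.03),4)
E
```

```text
2 x [0.002  0.0002 0.0122] [-0.0025 -0.0003  0.0004] |t| 0.0123 deg 0.15
path [[0.498, -0.029, 0.212], [0.503, -0.03, 0.201]]
4 x [0.0022 0.0001 0.0109] [-0.0013 -0.0001  0.0002] |t| 0.0112 deg 0.07
path [[0.498, -0.029, 0.213], [0.503, -0.03, 0.203], [0.508, -0.031, 0.193], [0.512, -0.032, 0.183]]
```

```bash
python3 -m inch '.0022 0 .0109 -.001 0 0 .5;.0022 0 .0109 -.001 0 0 .5;.0022 0 .008 -.001 0 0 .5;.002 0 .007 -.001 0 0 .5;.001 0 .004 0 0 0 .5;0 0 0 0 0 0 .5;0 0 0 0 0 0 .5;0 0 0 0 0 0 .5'; python3 chk2.py d
```

```text
time_s: 18.97
tcp_pos: [0.512, -0.032, 0.186]
eef_rot: [179.7, -13.9, -9.1]
contact_force: [-0.3, -1.0, -4.8]
gripper_width: 0.0578
[ 0.512 -0.032  0.186] [-0.3 -1.  -4.8] [ 24.3  -1.5 -38.4  11.8 -42.1  48.6]
jar err in cup frame [ 1.1 -0.2 32.6] [ 0. -0.  0.]
```

View pics/scene_d.png

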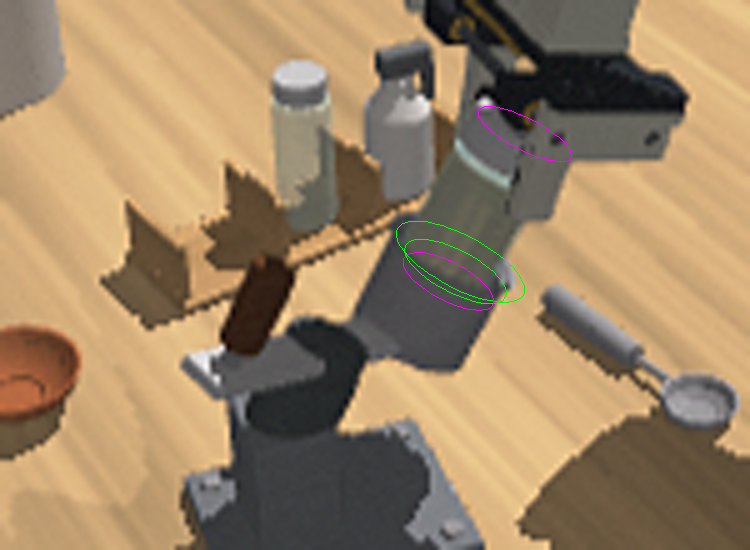

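View pics/top_d.png

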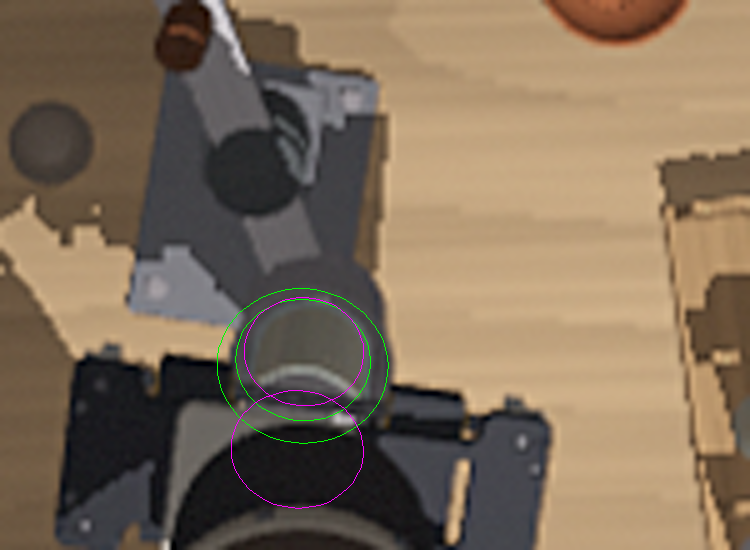

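```bash
python3 -m inch '.0018 0 .0073 0 0 0 .5;.0018 0 .0073 0 0 0 .5;.0018 0 .0073 0 0 0 .5;.001 0 .004 0 0 0 .5;0 0 0 0 0 0 .5;0 0 0 0 0 0 .5;0 0 0 0 0 0 .5'; python3 chk2.py e
```

```text
time_s: 19.65
tcp_pos: [0.5241, -0.0343, 0.1623]
eef_rot: [179.7, -13.9, -9.1]
contact_force: [0.4, -0.5, -4.1]
gripper_width: 0.0583
[ 0.5241 -0.0343  0.1623] [ 0.4 -0.5 -4.1] [ 23.2   1.3 -39.4  12.4 -38.3  48.7]
jar err in cup frame [ 0.8 -0.4  5.9] [ 0. -0.  0.]
```

View pics/scene_e.png

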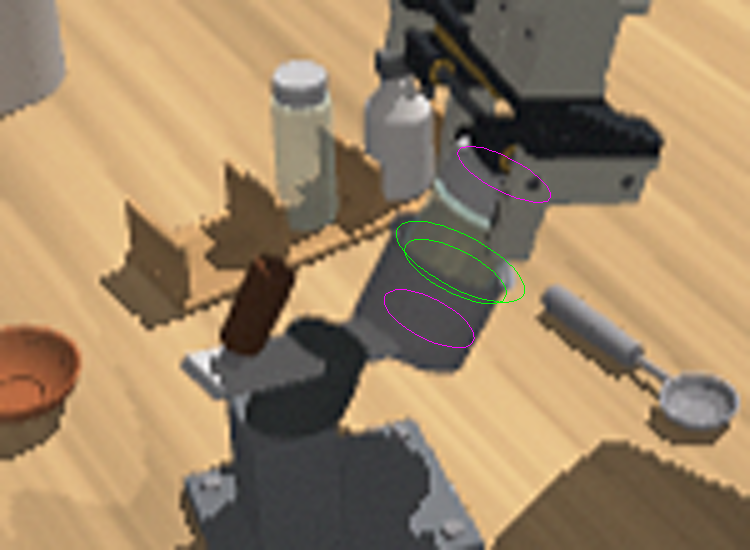

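```bash
python3 -m inch '.0008 0 .003 0 0 0 .5;.0006 0 .0024 0 0 0 .5;0 0 0 0 0 0 .5;0 0 0 0 0 0 .5;0 0 0 0 0 0 .5'
```

```text
time_s: 20.17
tcp_pos: [0.5266, -0.0347, 0.1574]
eef_rot: [179.7, -13.9, -9.1]
contact_force: [0.8, 0.3, -4.6]
gripper_width: 0.0581
```

```bash
python3 -m inch '.0005 0 .002 0 0 0 .5;0 0 0 0 0 0 .5;0 0 0 0 0 0 .5;0 0 0 0 0 0 .5'; python3 chk2.py f
```

```text
time_s: 20.5
tcp_pos: [0.528, -0.0348, 0.1564]
eef_rot: [179.7, -14.0, -9.1]
contact_force: [-5.2, -0.4, 4.8]
gripper_width: 0.0575
[ 0.528  -0.0348  0.1564] [-5.2 -0.4  4.8] [ 22.9   2.1 -39.6  12.7 -37.2  48.7]
jar err in cup frame [ 1.7 -0.2 -1.1] [ 0.1 -0.1  0. ]
```

```bash
python3 - <<'E'
from ins2 import *
R=pose()[:3,:3];qs=np.linspace(-.42,.0,8)
X=np.array([rotor(P,a,[[-.085,0,.005]])[0] for a in qs])
print((np.diff(X,axis=0)@R).round(4))
E
```

```text
[[-0.0018 -0.0047  0.0005]
 [-0.0016 -0.0048  0.0004]
 [-0.0013 -0.0049  0.0003]
 [-0.001  -0.005   0.0002]
 [-0.0007 -0.005   0.0002]
 [-0.0004 -0.0051  0.0001]
 [-0.0001 -0.0051  0.    ]]
```

```bash
python3 -m inch '-.0018 -.0047 .0004 0 0 0 .5;-.0016 -.0048 .0003 0 0 0 .5;-.0013 -.0049 .0003 0 0 0 .5;-.001 -.005 .0002 0 0 0 .5;-.0007 -.005 .0002 0 0 0 .5;-.0004 -.0051 .0001 0 0 0 .5;-.0001 -.0051 0 0 0 0 .5;0 0 0 0 0 0 .5;0 0 0 0 0 0 .5;0 0 0 0 0 0 .5'; sed -i 's/q=-.42/q=0.0/' ins.py; python3 chk2.py g
```

```text
time_s: 21.43
tcp_pos: [0.5264, 0.0006, 0.1522]
eef_rot: [179.7, -13.9, -9.1]
contact_force: [-6.0, 0.7, 3.9]
gripper_width: 0.0574
[0.5264 0.0006 0.1522] [-6.   0.7  3.9] [ 27.4   2.3 -40.6  14.2 -36.9  42.9]
jar err in cup frame [ 0.4 -0.3 -1.3] [ 0. -0.  0.]
```

View pics/scene_g.png

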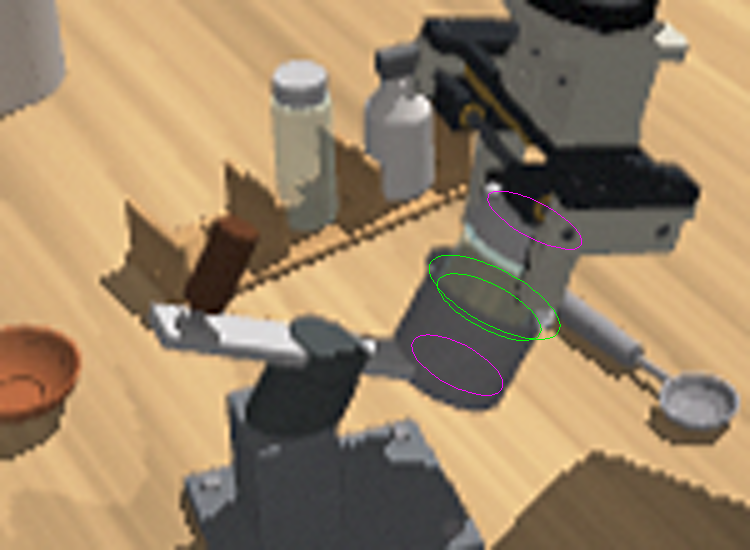

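View pics/top_g.png

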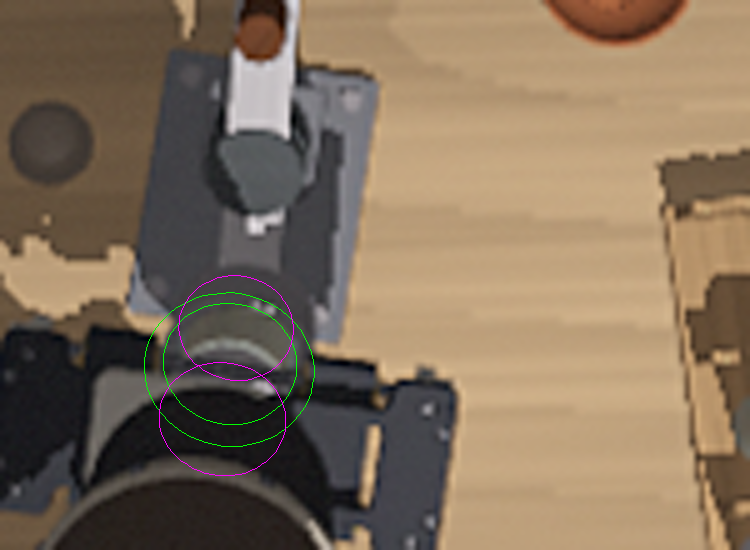

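```bash
python3 -m inch '0 0 0 0 0 0 .7;0 0 0 0 0 0 .9;0 0 0 0 0 0 .95;0 0 0 0 0 0 .95;-.005 0 -.02 0 0 0 .95;-.008 0 -.032 0 0 0 .95;-.009 0 -.038 0 0 0 .95;-.009 0 -.038 0 0 0 .95;0 0 0 0 0 0 .95;0 0 0 0 0 0 .95'; python3 chk2.py h; python3 - <<'E'
from h import *
a=cv2.imread
import ins2
print(pose().round(3))
E
```

```text
time_s: 22.37
tcp_pos: [0.4675, 0.0116, 0.2719]
eef_rot: [179.9, -14.2, -9.0]
contact_force: [-0.0, -0.4, -0.9]
gripper_width: 0.0829
[0.4675 0.0116 0.2719] [-0.  -0.4 -0.9] [ 34.  -10.9 -34.6  11.7 -56.3  41.3]
jar err in cup frame [  3.9   1.  132.5] [ 0.3 -0.3 -0. ]
[[ 0.958 -0.159  0.237  0.467]
 [-0.153 -0.987 -0.043  0.011]
 [ 0.241  0.005 -0.97   0.269]
 [ 0.     0.     0.     1.   ]]
```

View pics/scene_h.png

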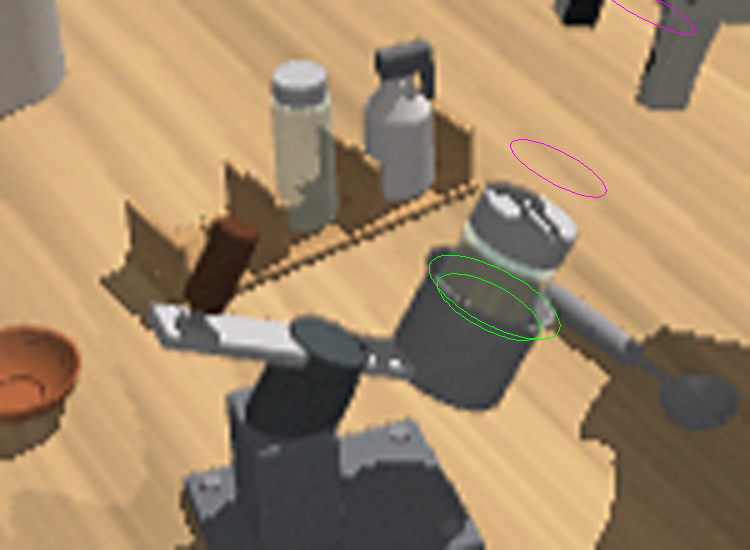

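View pics/top_h.png

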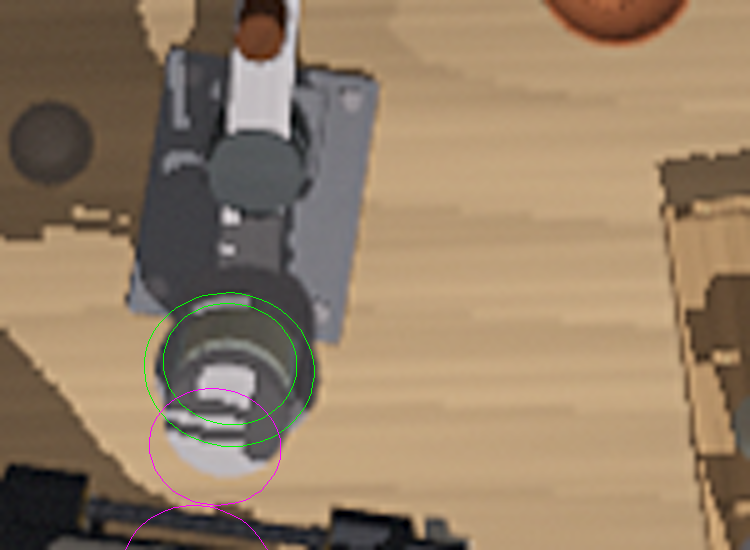

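```bash
python3 - <<'E'
from ins import *
ot=np.array([.68,.12]);os=np.array([.57,1.42])
H=[.085,0,.062];L=[-.085,0,.105]
def res(p):
    q=p[0];X=rotor(P,q,[H]);e=[proj("top",X)[0]+ot-[332.4,157.6],proj("scene",X)[0]+os-[282.6,175.0]];return np.concatenate(e)
s=least_squares(res,[0]);print(s.x,res(s.x).round(1))
X=rotor(P,s.x[0],[L]);print((proj("top",X)+ot-[280,150])*5,(proj("scene",X)+os-[235,130])*5)
for h in(.095,.105,.115):print(h,(proj("scene",rotor(P,s.x[0],[[-.085,0,h]]))+os-[235,130])*5)
E
```

```text
[-0.04884917] [ 0.1 -0.6 -0.3  0.2]
[[227.76678464 420.29588861]] [[531.23191192 211.80431183]]
0.095 [[523.22914248 226.78638914]]
0.105 [[531.23191192 211.80431183]]
0.115 [[539.29813176 196.7034483 ]]
```

```bash
cat > cr.py <<'E'
from ins import *
from srch import tilt,ik,p,lo,hi
q0=-.049
def TG(q,back=0,b=-14):
    T=tilt(mk(rotor(P,q,[[.085,0,.037-.0188]])[0],-A,-ys),b);T=T.copy();T[:3,3]-=back*T[:3,2];return T
E
python3 - <<'E'
from cr import *
T=pose();T1=TG(q0,.09);print(T1.round(3));rows(T,T1)
jj=r.get_state()["joints"];print(ik(T1,p,jj).x.round(0))
R=T1[:3,:3]
# speed profile
prev=None
J=[]
for a in np.arange(q0,6.4,.15):
    b=ik(TG(a),p,jj if not J else J[-1]);J.append(b.x)
J=np.array(J);print(J.min(0).round(0),J.max(0).round(0),"dj/row",np.abs(np.diff(J,axis=0)).max(0).round(1))
E
```

```text
[[ 0.957 -0.167  0.239  0.676]
 [-0.162 -0.986 -0.04  -0.02 ]
 [ 0.242 -0.    -0.97   0.277]
 [ 0.     0.     0.     1.   ]]
6 x [ 0.0346 -0.0006  0.0073] [0.0004 0.0001 0.0016] |t| 0.0353 deg 0.09
path [[0.502, 0.006, 0.27], [0.537, 0.001, 0.271], [0.571, -0.004, 0.273], [0.606, -0.009, 0.274], [0.641, -0.015, 0.275], [0.676, -0.02, 0.277]]
[ 18.  11. -11.   8. -56.  58.]
[ 12.   7. -42.   8. -46.  38.] [ 30.  16. -16.  17. -29.  64.] dj/row [1.6 0.7 2.  0.9 1.2 2.4]
```

```bash
python3 -m inch '.0346 -.0006 .0073 0 0 0 .6;.0346 -.0006 .0073 0 0 0 .6;.0346 -.0006 .0073 0 0 0 .5;.0346 -.0006 .0073 0 0 0 .5;.0346 -.0006 .0073 0 0 0 .5;.0346 -.0006 .0073 0 0 0.01 .5;0 0 0 0 0 0 .5;0 0 0 0 0 0 .5;0 0 0 0 0 0 .5'
python3 - <<'E'
from cr import *
T=pose();print(T[:3,3].round(4),r.get_state()["gripper_width"]);rows(T,TG(q0,.03),2);rows(T,TG(q0,0),3)
c="scene"
for c,o,org in(("scene",np.array([.57,1.42]),(235,100)),):
    im=r.capture(c)[:,:,::-1].copy();k=5;org=np.array(org);z=cv2.resize(im[org[1]:org[1]+120,org[0]:org[0]+150],(0,0),fx=k,fy=k,interpolation=cv2.INTER_CUBIC)
    for s in(1,-1):
        X=np.array([T@[x,s*y,0,1] for x,y in((-.0095,.022),(.0095,.022),(.0095,.043),(-.0095,.043),(-.0095,.022))])[:,:3]
        cv2.polylines(z,[np.int32((proj(c,X)+o-org+.5)*k)],False,(0,255,0),1)
    a=np.linspace(0,6.3,30)
    for h in(.012,.062):cv2.polylines(z,[np.int32((proj(c,rotor(P,q0,np.c_[.085+.012*np.cos(a),.012*np.sin(a),0*a+h]))+o-org+.5)*k)],False,(255,0,255),1)
    cv2.imwrite("pics/s10.png",z)
E
```

```text
time_s: 23.22
tcp_pos: [0.6762, -0.02, 0.2739]
eef_rot: [179.7, -13.7, -9.7]
contact_force: [-0.7, -0.5, 0.2]
gripper_width: 0.0439
[ 0.6762 -0.02    0.2739] 0.043854793017656726
2 x [ 0.0004 -0.0002  0.0287] [ 0.0026  0.0023 -0.0006] |t| 0.0287 deg 0.2
path [[0.683, -0.021, 0.246], [0.691, -0.022, 0.218]]
3 x [ 0.0003 -0.0001  0.0291] [ 0.0017  0.0016 -0.0004] |t| 0.0291 deg 0.14
path [[0.683, -0.021, 0.246], [0.69, -0.022, 0.217], [0.698, -0.024, 0.189]]
```

View pics/s10.png

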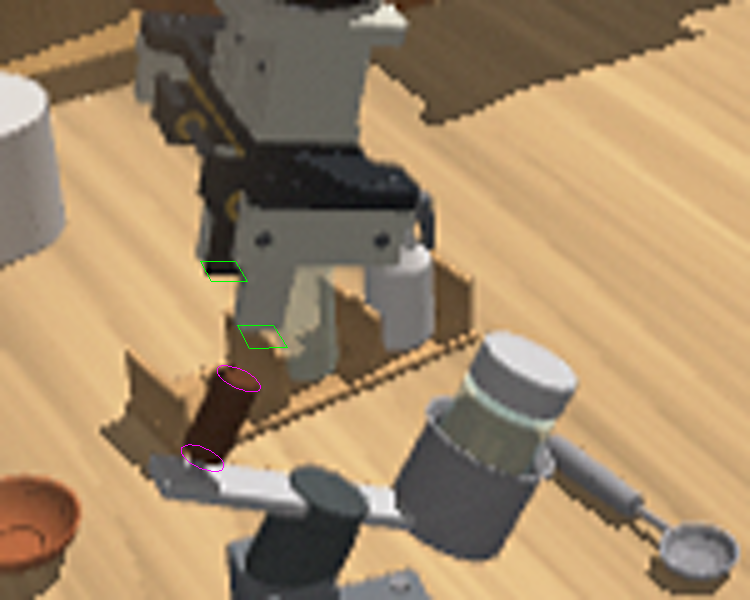

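```bash
python3 -m inch '.0003 0 .029 .002 .0016 0 .5;.0003 0 .029 .002 .0016 0 .5;.0003 0 .022 .002 .0016 0 .5;0 0 .007 0 0 0 .5;0 0 0 0 0 0 .5;0 0 0 0 0 0 .5'
python3 - <<'E'
from cr import *
T=pose();print(T[:3,3].round(4),TG(q0)[:3,3].round(4),r.get_state()["contact_force"])
im=r.capture("scene")[:,:,::-1];cv2.imwrite("pics/s11.png",cv2.resize(im[110:230,235:385],(0,0),fx=5,fy=5))
E
```

```text
time_s: 23.77
tcp_pos: [0.6983, -0.023, 0.1936]
eef_rot: [-179.8, -14.3, -9.6]
contact_force: [0.4, -1.2, 0.8]
gripper_width: 0.0434
[ 0.6983 -0.023   0.1936] [ 0.6977 -0.0236  0.1893] [ 0.42951963 -1.18881214  0.83177728]
```

View pics/s11.png

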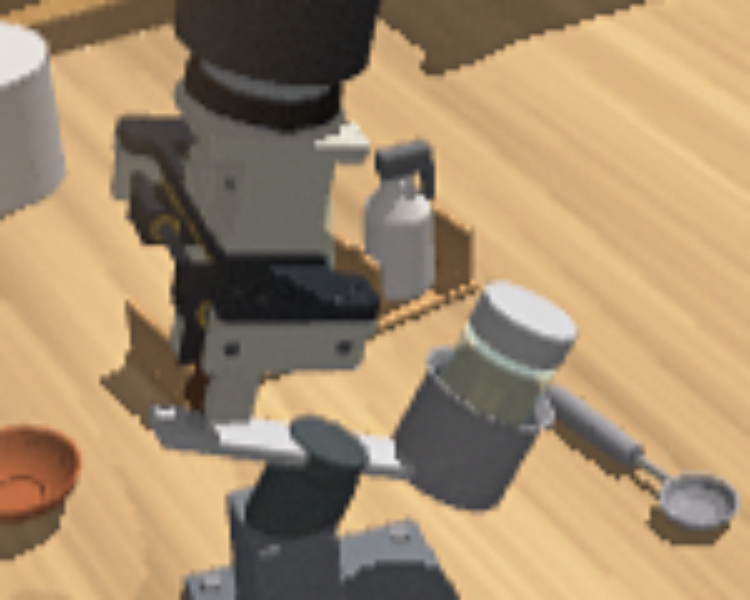

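```bash
python3 -m inch '0 0 0 0 0 0 .3;0 0 0 0 0 0 .2;0 0 0 0 0 0 .1;0 0 0 0 0 0 .1;0 0 0 0 0 0 .1;0 0 0 0 0 0 .1' 45
python3 - <<'E'
from cr import *
T=pose();print(T[:3,3].round(4),r.get_state()["contact_force"],r.get_state()["gripper_width"])
R=T[:3,:3]
qs=q0+np.arange(0,2*np.pi+.2,2*np.pi/42)
X=np.array([TG(a)[:3,3] for a in qs]);d=(np.diff(X,axis=0)@R)
for i,v in enumerate(d[:42]):print(i,round(qs[i+1],2),*(v*1000).round(1))
E
```

```text
time_s: 24.32
tcp_pos: [0.6988, -0.0231, 0.1936]
eef_rot: [-179.8, -14.3, -9.6]
contact_force: [-1.7, 1.0, 6.4]
gripper_width: 0.0233
[ 0.6988 -0.0231  0.1936] [-1.69955377  1.04610223  6.40735436] 0.023329585141938728
0 0.1 -0.3 12.7 0.0
1 0.25 -2.1 12.5 0.5
2 0.4 -3.9 12.0 0.9
3 0.55 -5.6 11.3 1.3
4 0.7 -7.2 10.3 1.7
5 0.85 -8.6 9.1 2.1
6 1.0 -9.8 7.7 2.4
7 1.15 -10.8 6.1 2.6
8 1.3 -11.6 4.3 2.8
9 1.45 -12.1 2.5 2.9
10 1.6 -12.3 0.6 3.0
11 1.75 -12.3 -1.3 3.0
12 1.9 -12.0 -3.1 2.9
13 2.05 -11.4 -4.9 2.8
14 2.19 -10.5 -6.6 2.6
15 2.34 -9.5 -8.2 2.3
16 2.49 -8.2 -9.5 2.0
17 2.64 -6.7 -10.7 1.7
18 2.79 -5.1 -11.6 1.3
19 2.94 -3.3 -12.2 0.8
20 3.09 -1.5 -12.6 0.4
21 3.24 0.3 -12.7 -0.0
22 3.39 2.1 -12.5 -0.5
23 3.54 3.9 -12.0 -0.9
24 3.69 5.6 -11.3 -1.3
25 3.84 7.2 -10.3 -1.7
26 3.99 8.6 -9.1 -2.1
27 4.14 9.8 -7.7 -2.4
28 4.29 10.8 -6.1 -2.6
29 4.44 11.6 -4.3 -2.8
30 4.59 12.1 -2.5 -2.9
31 4.74 12.3 -0.6 -3.0
32 4.89 12.3 1.3 -3.0
33 5.04 12.0 3.1 -2.9
34 5.19 11.4 4.9 -2.8
35 5.34 10.5 6.6 -2.6
36 5.49 9.5 8.2 -2.3
37 5.64 8.2 9.5 -2.0
38 5.79 6.7 10.7 -1.7
39 5.93 5.1 11.6 -1.3
40 6.08 3.3 12.2 -0.8
41 6.23 1.5 12.6 -0.4
```

```bash
python3 -m inch '-.0001 .0063 0 0 0 0 .1;-.0002 .0064 0 0 0 0 .1;-.0021 .0125 .0005 0 0 0 .1;-.0039 .012 .0009 0 0 0 .1;-.0056 .0113 .0013 0 0 0 .1;-.0072 .0103 .0017 0 0 0 .1;-.0086 .0091 .0021 0 0 0 .1'
cat > cc.py <<'E'
from cr import *
T=pose();s=r.get_state();g=(T@[0,0,-.0188,1])[:3]
h=stand([0,0,0],rotor(P,0,[[0,0,.037]]))[0];B=rotor(P,0,np.eye(3))-rotor(P,0,np.zeros((3,3)))
d=B@(g-h);qq=np.arctan2(-d[1],d[0])
print("q",qq.round(3),"rad",np.hypot(d[0],d[1]).round(4),"ax",d[2].round(4),"F",s["contact_force"].round(1),"Fhub r,t,a",(lambda f:np.round([f[0]*np.cos(qq)-f[1]*np.sin(qq),-f[0]*np.sin(qq)-f[1]*np.cos(qq),f[2]],1))(B@s["contact_force"]),"w",s["gripper_width"].round(4),"rot",s["eef_rot"].round(1),"j",s["joints"].round(0))
E
python3 cc.py
```

```text
time_s: 24.9
tcp_pos: [0.6624, -0.0849, 0.1805]
eef_rot: [-179.7, -14.3, -9.6]
contact_force: [-8.0, 14.7, 12.2]
gripper_width: 0.0235Traceback (most recent call last):
  File "cc.py", line 5, in <module>
    print("q",qq.round(3),"rad",np.hypot(d[0],d[1]).round(4),"ax",d[2].round(4),"F",s["contact_force"].round(1),"Fhub r,t,a",(lambda f:np.round([f[0]*np.cos(qq)-f[1]*np.sin(qq),-f[0]*np.sin(qq)-f[1]*np.cos(qq),f[2]],1))(B@s["contact_force"]),"w",s["gripper_width"].round(4),"rot",s["eef_rot"].round(1),"j",s["joints"].round(0))
                                                                                                                                                                                                                                                      ^^^^^^^^^^^^^^^^^^^^^^^^
AttributeError: 'float' object has no attribute 'round'
```

```bash
sed -i 's/s\["gripper_width"\].round(4)/round(s["gripper_width"],4)/' cc.py; python3 cc.py
```

```text
q 0.813 rad 0.0857 ax 0.0038 F [-8.  14.7 12.2] Fhub r,t,a [-11.9  -6.6  15.6] w 0.0235 rot [-179.7  -14.3   -9.6] j [ 12.  14. -20.   7. -43.  63.]
```

```bash
python3 -m inch '-.0098 .0077 .0024 0 0 0 .1;-.0108 .0061 .0026 0 0 0 .1;-.0116 .0043 .0028 0 0 0 .1;-.0121 .0025 .0029 0 0 0 .1;-.0123 .0006 .003 0 0 0 .1;-.0123 -.0013 .003 0 0 0 .1'; python3 cc.py
```

```text
time_s: 25.4
tcp_pos: [0.5997, -0.0946, 0.1488]
eef_rot: [-179.8, -14.6, -9.6]
contact_force: [1.8, 1.7, 10.1]
gripper_width: 0.0232
q 1.681 rad 0.0828 ax 0.004 F [ 1.8  1.7 10.1] Fhub r,t,a [-2.6 -5.8  8.2] w 0.0232 rot [-179.8  -14.6   -9.6] j [ 13.  10. -30.   9. -36.  61.]
```

```bash
python3 -m inch '-.012 -.0031 .0029 0 0 0 .1;-.0114 -.0049 .0028 0 0 0 .1;-.0105 -.0066 .0026 0 0 0 .1;-.0095 -.0082 .0023 0 0 0 .1;-.0082 -.0095 .002 0 0 0 .1;-.0067 -.0107 .0017 0 0 0 .1;-.0051 -.0116 .0013 0 0 0 .1;-.0033 -.0122 .0008 0 0 0 .1;-.0015 -.0126 .0004 0 0 0 .1'; python3 cc.py
```

```text
time_s: 26.15
tcp_pos: [0.5495, -0.0059, 0.1139]
eef_rot: [-179.8, -14.3, -9.7]
contact_force: [3.1, -3.4, 2.6]
gripper_width: 0.0231
q 3.102 rad 0.0823 ax 0.0034 F [ 3.1 -3.4  2.6] Fhub r,t,a [-4.3 -3.1  0.6] w 0.0231 rot [-179.8  -14.3   -9.7] j [ 25.   7. -42.  16. -30.  42.]
```

```bash
python3 -m inch '.0003 -.0127 0 0 0 0 .1;.0021 -.0125 -.0005 0 0 0 .1;.0039 -.012 -.0009 0 0 0 .1;.0056 -.0113 -.0013 0 0 0 .1;.0072 -.0103 -.0017 0 0 0 .1;.0086 -.0091 -.0021 0 0 0 .1;.0098 -.0077 -.0024 0 0 0 .1;.0108 -.0061 -.0026 0 0 0 .1;.0116 -.0043 -.0028 0 0 0 .1;.0121 -.0025 -.0029 0 0 0 .1'; python3 cc.py
```

```text
time_s: 26.98
tcp_pos: [0.6305, 0.0714, 0.1486]
eef_rot: [-179.8, -14.3, -9.6]
contact_force: [1.7, -2.4, 4.0]
gripper_width: 0.0234
q -1.649 rad 0.0867 ax 0.0027 F [ 1.7 -2.4  4. ] Fhub r,t,a [-2.4  3.5  2.5] w 0.0234 rot [-179.8  -14.3   -9.6] j [ 29.  13. -29.  14. -38.  41.]
```

```bash
python3 -m inch '.0123 -.0006 -.003 0 0 0 .1;.0123 .0013 -.003 0 0 0 .1;.012 .0031 -.0029 0 0 0 .1;.0114 .0049 -.0028 0 0 0 .1;.0105 .0066 -.0026 0 0 0 .1;.0095 .0082 -.0023 0 0 0 .1;.0082 .0095 -.002 0 0 0 .1;.0067 .0107 -.0017 0 0 0 .1;.0051 .0116 -.0013 0 0 0 .1;.0033 .0122 -.0008 0 0 0 .1;.0015 .0126 -.0004 0 0 0 .1'; python3 cc.py
```

```text
time_s: 27.9
tcp_pos: [0.6989, -0.0232, 0.1935]
eef_rot: [-179.8, -14.2, -9.6]
contact_force: [-10.3, 3.3, 10.7]
gripper_width: 0.0236
q -0.053 rad 0.088 ax 0.0032 F [-10.3   3.3  10.7] Fhub r,t,a [-4.4 -1.7 14.5] w 0.0236 rot [-179.8  -14.2   -9.6] j [ 17.  16. -15.   9. -46.  58.]
```

```bash
python3 -m inch '-.0003 .0127 0 0 0 0 .1;-.0021 .0125 .0005 0 0 0 .1;-.0039 .012 .0009 0 0 0 .1;-.0056 .0113 .0013 0 0 0 .1;-.0072 .0103 .0017 0 0 0 .1;-.0086 .0091 .0021 0 0 0 .1;-.0098 .0077 .0024 0 0 0 .1;-.0108 .0061 .0026 0 0 0 .1;-.0116 .0043 .0028 0 0 0 .1;-.0121 .0025 .0029 0 0 0 .1;-.0123 .0006 .003 0 0 0 .1;-.0123 -.0013 .003 0 0 0 .1'; python3 cc.py
```

```text
time_s: 28.9
tcp_pos: [0.6001, -0.0947, 0.1489]
eef_rot: [-179.8, -14.6, -9.6]
contact_force: [-0.7, -0.4, 14.1]
gripper_width: 0.0231
q 1.675 rad 0.0828 ax 0.004 F [-0.7 -0.4 14.1] Fhub r,t,a [-0.1 -6.1 12.7] w 0.0231 rot [-179.8  -14.6   -9.6] j [ 13.  10. -30.   9. -36.  61.]
```

```bash
python3 -m inch '-.012 -.0031 .0029 0 0 0 .1;-.0114 -.0049 .0028 0 0 0 .1;-.0105 -.0066 .0026 0 0 0 .1;-.0095 -.0082 .0023 0 0 0 .1;-.0082 -.0095 .002 0 0 0 .1;-.0067 -.0107 .0017 0 0 0 .1;-.0051 -.0116 .0013 0 0 0 .1;-.0033 -.0122 .0008 0 0 0 .1;-.0015 -.0126 .0004 0 0 0 .1'; python3 cc.py
```

```text
time_s: 29.65
tcp_pos: [0.5496, -0.0057, 0.1138]
eef_rot: [-179.9, -14.2, -9.7]
contact_force: [-1.9, -2.9, 7.8]
gripper_width: 0.0236
q 3.105 rad 0.0822 ax 0.0033 F [-1.9 -2.9  7.8] Fhub r,t,a [-2.3 -3.3  7.6] w 0.0236 rot [-179.9  -14.2   -9.7] j [ 25.   7. -42.  16. -30.  42.]
```

```bash
python3 -m inch '.0003 -.0127 0 0 0 0 .1;.0021 -.0125 -.0005 0 0 0 .1;.0039 -.012 -.0009 0 0 0 .1;.0056 -.0113 -.0013 0 0 0 .1;.0072 -.0103 -.0017 0 0 0 .1;.0086 -.0091 -.0021 0 0 0 .1;.0098 -.0077 -.0024 0 0 0 .1;.0108 -.0061 -.0026 0 0 0 .1;.0116 -.0043 -.0028 0 0 0 .1;.0121 -.0025 -.0029 0 0 0 .1'; python3 cc.py
```

```text
time_s: 30.48
tcp_pos: [0.6305, 0.0713, 0.1486]
eef_rot: [-179.8, -14.3, -9.6]
contact_force: [1.2, -2.9, 3.8]
gripper_width: 0.023
q -1.649 rad 0.0867 ax 0.0026 F [ 1.2 -2.9  3.8] Fhub r,t,a [-2.9  3.   2.6] w 0.023 rot [-179.8  -14.3   -9.6] j [ 29.  13. -29.  14. -38.  41.]
```

```bash
python3 -m inch '.0123 -.0006 -.003 0 0 0 .1;.0123 .0013 -.003 0 0 0 .1;.012 .0031 -.0029 0 0 0 .1;.0114 .0049 -.0028 0 0 0 .1;.0105 .0066 -.0026 0 0 0 .1;.0095 .0082 -.0023 0 0 0 .1;.0082 .0095 -.002 0 0 0 .1;.0067 .0107 -.0017 0 0 0 .1;.0051 .0116 -.0013 0 0 0 .1;.0033 .0122 -.0008 0 0 0 .1;.0015 .0126 -.0004 0 0 0 .1;0 .004 0 0 0 0 .1;0 0 0 0 0 0 .1;0 0 0 0 0 0 .1;0 0 0 0 0 0 .1'; python3 cc.py
```

```text
time_s: 31.73
tcp_pos: [0.6982, -0.0273, 0.1936]
eef_rot: [-179.8, -14.2, -9.7]
contact_force: [-5.6, 0.1, 10.0]
gripper_width: 0.0232
q -0.006 rad 0.0878 ax 0.0033 F [-5.6  0.1 10. ] Fhub r,t,a [-0.2  0.8 11.5] w 0.0232 rot [-179.8  -14.2   -9.7] j [ 17.  16. -15.   9. -46.  58.]
```

```bash
python3 -m inch '0 0 0 0 0 0 .3;0 0 0 0 0 0 .5;0 0 0 0 0 0 .5;0 0 0 0 0 0 .5;0 0 -.01 0 0 0 .5;0 0 -.03 0 0 0 .5;0 0 -.04 0 0 0 .5;0 0 -.04 0 0 0 .5;0 0 -.04 0 0 0 .5;0 0 -.03 0 0 0 .5;0 .03 -.02 0 0 0 .5;0 .04 0 0 0 0 .5;0 .04 0 0 0 0 .5;0 .04 0 0 0 0 .5;0 .03 0 0 0 0 .5;0 0 0 0 0 0 .5;0 0 0 0 0 0 .5;0 0 0 0 0 0 .5'
python3 - <<'E'
from h import *
for c in("scene","top"):
    im=r.capture(c)[:,:,::-1];cv2.imwrite(f"pics/{c}_end.png",im)
    cv2.imwrite(f"pics/{c}_endz.png",cv2.resize(im[120:320,200:460] if c=="scene" else im[100:300,190:450],(780,600),interpolation=cv2.INTER_CUBIC))
print(r.get_state()["contact_force"],pose()[:3,3])
E
```

```text
time_s: 33.23
tcp_pos: [0.6165, -0.1966, 0.3958]
eef_rot: [-179.8, -14.2, -9.7]
contact_force: [-0.5, 0.4, -0.4]
gripper_width: 0.0439
[-0.97473501  0.24637168 -0.39573061] [ 0.61682695 -0.19562692  0.39560413]
```

View pics/scene_endz.png

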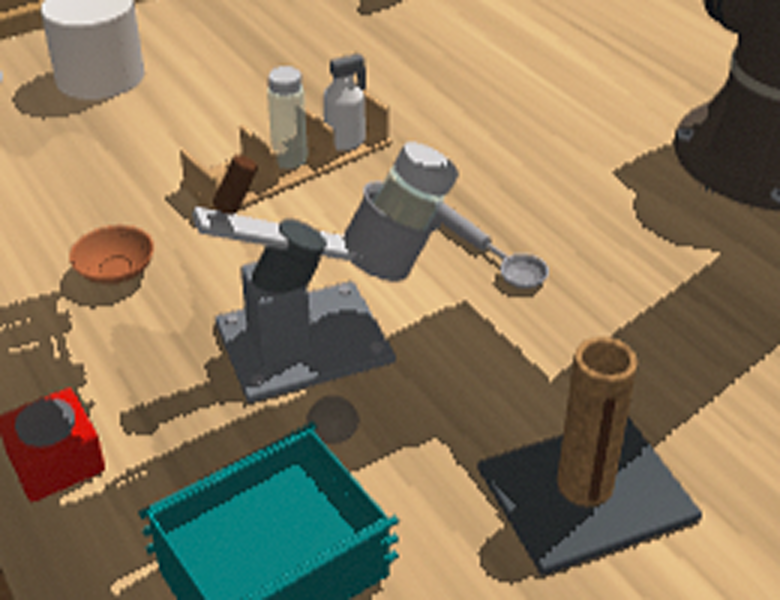

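View pics/top_endz.png

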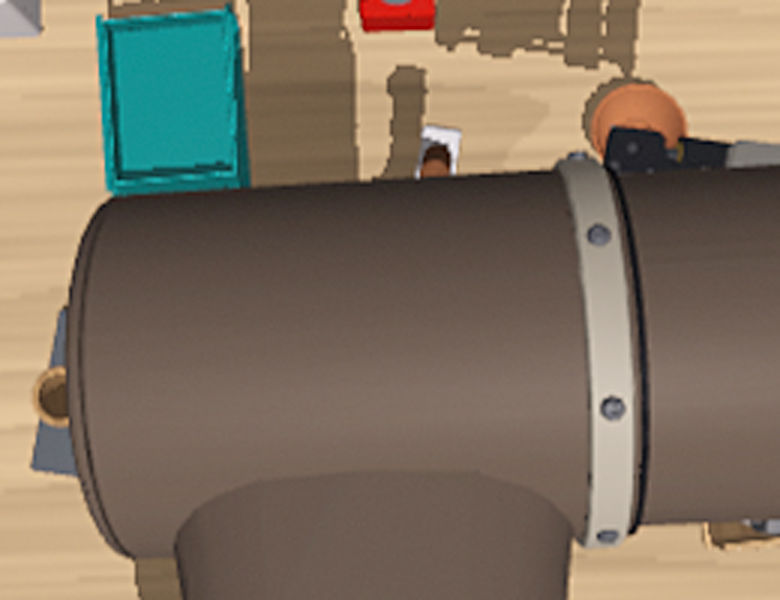

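```bash
python3 - <<'E'
from plant import r
print(r.close_job(),r.get_state()["time_s"])
E
```

```text
the job is handed in; nothing more can be done
the job is handed in; nothing more can be done
```

The job is handed in at about 33 s on the robot's clock. The order was kept: I stood the cork tube upright on the slate tile, put the feed jar all the way down in the cradle cup, and cranked twice clockwise. I then let go and backed off.

**Crank:** I turned it at about 1.8 rad/s with the handle gripped throughout, through the last arc to 12.56 rad by the hand's position (target 12.57). The measured force stayed below about 25 N.

**Last picture:** The tube stands on the slate. The jar's lid is where a fully seated jar should show it, to within about 2 pixels, and the cup is at its lowest point. In the scene view the other things look unmoved. The arm hid most of the top view at the end. The measured force was near zero.

Some things did not go straight:
- **Jar set down once:** With the tool held parallel to the axle, joint 3 would have passed its limit. I set the jar on the bare table, took it again tilted 14 degrees in the hand, and then inserted it.
- **Cup touched:** While I was doing that, the gripper's body pressed on the empty cup with about 12 N, which probably turned the rotor by about 0.03 rad. I backed off at once.
- **Rotor brought to lowest:** The rotor started at about -0.45 rad. I turned it to about -0.05 with the jar still held, so it could not swing when released.
- **Cameras:** The two cameras disagreed by about 12 mm at first. I settled that with small pixel offsets, fitted to the tumbler, jar and tube and checked against the gripper.

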